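# Fetch the V-block from behind the gauge and riser

## Task

The V-block at the back of the grey stall is needed for measuring: first stand the plug gauge and the drilled riser block, which are in front of it, upright on the black rubber mat, then lift the V-block out and set it on the middle of the granite plate, groove upwards and running along the plate's long side. Then put the gauge and the riser block back upright, each where it stood in the stall and the riser block turned as it was. Do not knock anything over, and leave the water bottle, the carton and the spanner alone.

Things in the scene. Friction and masses are not known exactly. Their poses are not given: they have to be found in the camera images.
- stall: Fixed grey plastic stall: a lane 216 mm long (x), 78 mm wide (y), floor 6 mm thick, walls 6 mm thick and 40 mm high on both long sides and at the +x end, open at -x (front). Origin: centre of underside. In a row on its middle line: tall pieces near x = -75 and -15 mm (either may be in front), V-block near x = 42 mm, which leaves about 37 mm to the end wall.
- mat: Fixed black rubber mat flat on the bench, 170 mm (its x) by 200 mm (its y), 4 mm thick: the side area. Origin at the centre of its underside.
- plate: Fixed dark granite plate flat on the bench, 150 mm (its x, the long side) by 100 mm (its y), 20 mm high. Origin at the centre of its underside.
- vblock_mid (a point): Loose steel V-block, 46 mm (x) by 50 mm (y) by 34 mm high, 0.53 kg, V-groove along x in its top, 30 mm wide, 15 mm deep. Point at its centre, 17 mm above its underside, z up. Its x lies along the stall's x. The stall's side walls are higher than it and 8 mm away; its end faces (46 mm apart along x) can be gripped once the pieces in front are cleared.
- gauge_mid (a point): Loose steel plug gauge standing upright, 108 mm high, 0.5 kg: gauging cylinder 44 mm in diameter up to 45 mm, a 20 mm neck from 45 to 52 mm, then a round dark handle 28 mm in diameter from 52 mm to the top. Point on its axis half-way up (54 mm above its underside), z up.
- block_mid (a point): Loose aluminium riser block standing upright, 36 mm (its x) by 46 mm (its y) by 100 mm high, 0.45 kg, with dark round holes drawn on its faces. Point at its centre, half-way up (50 mm above its underside), z up. It stands with its x along the stall's x.
- flask: Bystander: clear water bottle with white cap, 68 mm in diameter, 190 mm high, standing. Origin at the centre of its underside.
- carton: Bystander: closed cardboard carton 80 x 120 x 60 mm high. Origin at the centre of its underside.
- spanner: Bystander: steel spanner lying flat beyond the work. Origin in the tool, on the bench.
Things that resemble listed ones, but are neither listed nor needed, are in the scene too. What is shaped like the part that bears gauge_mid but pink or yellow is not meant.

How it is judged (in metres and radians):
On the way, in this order (a step that is already met when the one before it is completed fails the run):
1. gauge and riser block both stand on the mat, the V-block still in its place (x of gauge_mid in the frame of mat between -0.085 and 0.085 m and y of gauge_mid in the frame of mat between -0.1 and 0.1 m and z of gauge_mid in the frame of mat below 0.064 m and angle between each of gauge_mid, block_mid's own z axis and vertical below 0.1 rad and x of block_mid in the frame of mat between -0.085 and 0.085 m and y of block_mid in the frame of mat between -0.1 and 0.1 m and z of block_mid in the frame of mat below 0.06 m and distance of vblock_mid from where it was at the start of the episode below 0.03 m), for 0.2 s.
2. V-block set on the middle of the granite plate, squared to it, while gauge and riser block stand on the mat (horizontal distance between vblock_mid and plate below 0.015 m and z of vblock_mid in the frame of plate between 0.032 and 0.043 m and angle between each of vblock_mid, gauge_mid, block_mid's own z axis and vertical below 0.1 rad and angle between the x axis of vblock_mid and the x axis of plate, either way round below 0.2 rad and linear speed of vblock below 0.02 m/s and angular speed of vblock below 0.2 rad/s and x of gauge_mid in the frame of mat between -0.085 and 0.085 m and y of gauge_mid in the frame of mat between -0.1 and 0.1 m and z of gauge_mid in the frame of mat below 0.064 m and x of block_mid in the frame of mat between -0.085 and 0.085 m and y of block_mid in the frame of mat between -0.1 and 0.1 m and z of block_mid in the frame of mat below 0.06 m), for 0.2 s.
At the end, for the whole second after the job is handed in: V-block rests on the plate, within 15 mm of its centre, groove up and within 0.2 rad of its long side; gauge and riser block stand upright in the stall, each within 15 mm of its start, riser block within 0.2 rad of square to the stall; all at rest (horizontal distance between vblock_mid and plate below 0.015 m and z of vblock_mid in the frame of plate between 0.032 and 0.043 m and angle between each of vblock_mid, gauge_mid, block_mid's own z axis and vertical below 0.1 rad and angle between the x axis of vblock_mid and the x axis of plate, either way round below 0.2 rad and linear speed of each of vblock, gauge, block below 0.02 m/s and angular speed of each of vblock, gauge, block below 0.2 rad/s and distance of each of gauge_mid, block_mid from where it was at the start of the episode below 0.015 m and angle between the x axis of block_mid and the x axis of stall, either way round below 0.2 rad); the robot touches nothing.
It fails at once if the water bottle is moved more than 25 mm (distance of flask from where it was at the start of the episode above 0.025 m).
It fails at once if the carton is moved more than 25 mm (distance of carton from where it was at the start of the episode above 0.025 m).
It fails at once if the spanner is moved more than 25 mm (distance of spanner from where it was at the start of the episode above 0.025 m).
It fails at once if the gauge, the riser block or the V-block is tipped over (angle between any of gauge_mid, block_mid, vblock_mid's own z axis and vertical above 0.6 rad).
It also fails if it takes over 128 s, if anything falls off the work surface, if the arm or the gripper's body presses on something with over 40 N, if the wrist force passes 120 N, or if a joint passes its speed limit or range.

## Robot

A 6-joint arm with a two-finger parallel gripper is mounted at the origin on the work surface. World frame = base frame: x ahead of the robot, y to its left, z up, the work surface at z = 0. Lengths are in mm, angles in rad, forces in N, time in s.
With the tool pointing down it reaches from about 275 to 750 mm from the base axis. Payload 10.2 kg.
Tool frame: the origin (TCP) lies at the very end of the fingers, on their centre line; the grasp point (between the pads) lies behind it (ctrl.grasp_offset is the z of the grasp point in the tool frame, in mm); z points along the fingers, y is the direction in which the jaws open and shut (so a half turn about z gives the same grasp; the last joint's range is limited). The gripper opens to 85 mm and grips with 20 to 120 N. Pads are 22 mm wide; open, the fingers measure 114 mm over their backs; the gripper's body (76 mm by 85 mm) begins 54 mm behind the grasp point. The pads swing forward as they close: fully open they stand 13 mm farther back than shut.
Start: joints at [-0.223, 0.313, 1.498, -0, 1.331, -0.223], TCP at [525.006, -0.013, 231.294] pointing down, gripper open.
Joint ranges: [-2.94, 2.94], [-0.97, 2.17], [0.19, 2.56], [-1.23, 4.37], [0.02, 3.11], [-2.88, 2.88]. Speed limits (rad/s): [2.39, 2.39, 3.01, 3.14, 3.14, 3.14].

## Interface

Orientations are given as a unit quaternion [w, x, y, z].
In Python, from rig import ctrl, capture, job gives the robot as it stands. The module is installed in compiled form; this text tells all that it offers.
- The arm moves only by the tool move_arm, never from a script. Its argument "series" is a list of rows, each a list of 7 numbers: the turn, a rotation vector about the tool's x, y, z in rad, then the shift along the tool's x, y, z in cm, then the opening, from 0 (shut) to 1 (fully open). A call has 1 to 5 rows; each row is the pose to reach, as a shift and turn from the pose measured when the call began, along the tool's axes at that moment; what a row does not reach only later rows make up. A row lasts 1/12 s, in which the tool goes at most 41.7 mm and 7.16 degrees, less where a joint would pass 70% of its speed; a pose out of reach is approached as far as the arm can. A call with a gripper value outside its range is refused whole. The fingers move at their own pace and stop on an object; "grip_force" is the grip in N (left out, the last holds). Time passes only in rows, so rows that repeat a pose let the fingers close. It gives the time, the measured TCP pose, the force and the opening at its end, in the units of the state.
- ctrl.sense(): the state, without advancing time (a new reading comes with each control period).
- capture(name): name is "scene" or "side" or "wrist"; returns a dict with "frame" (420x560x3 uint8, red, green, blue), "mtx" (3x3 intrinsics, pixels), "R" (3x3) and "t" (3): a world point X has camera coordinates R X + t. Camera axes: x right, y down, z forward; pixel columns grow to the right and rows downward; lengths in mm; the calibration is good to about 2 mm. A picture is of the moment at which its call begins. There is no depth.
- job.finish_job(): hands the job in, once; it reports no verdict.
The state is a dict: "time_s": time; "joints": joint angles; "dq": joint speeds; "tau": joint torques, N m; "eef_pos": TCP position; "ee_rot": TCP orientation; "force": force on the tool from outside, world axes, zero at the start; "wrist_torque": the same for the moment, N m; "grip_width": opening from 0.0 (shut) to 1.0 (fully open).
Only numpy, scipy, OpenCV 4.12 (cv2) and the standard library are available. Lean on these libraries where they do the work, as an engineer would, in place of code of your own. Each camera call takes 0.05 s, during which the arm holds its last target.

## Working session

There is one attempt and no reset: what is moved stays moved. The work goes in short steps, Python scripts to look and compute and a tool call to move; the robot and the scene stay as the last step left them, time stands still between calls to the robot, and variables do not carry over. Pictures are saved under pics/ and viewed, and the job is handed in when it is done.

Besides the shell and the picture viewer there is one more tool, called after "Call:" as name(argument=value, ...) on one line, values as JSON. move_arm: Moves the arm, as the interface text tells. Its arguments: {"type":"object","properties":{"series":{"type":"array","items":{"type":"array","items":{"type":"number"}}},"grip_force":{"type":"number"}},"required":["series"]}

```bash
mkdir -p pics
python3 - <<'E'
from rig import ctrl,capture,job
import cv2
s=ctrl.sense();print(s,ctrl.grasp_offset)
for n in("scene","side","wrist"):
    c=capture(n);cv2.imwrite(f"pics/{n}0.png",c["frame"][:,:,::-1]);print(n,c["mtx"].round(1).tolist(),c["R"].round(4).tolist(),c["t"].round(1).tolist())
E
```

```text
{'time_s': 0.0, 'joints': array([-2.23431552e-01,  3.13456011e-01,  1.49844618e+00, -1.14303010e-05,
        1.33099699e+00, -2.23383611e-01]), 'dq': array([-0.00061267,  0.00168866,  0.0012073 , -0.00065223,  0.00063585,
       -0.00044724]), 'tau': array([-5.78409599e-04, -4.12261176e+01, -2.59742296e+01, -3.58453699e-04,
        4.11797926e-03, -1.23038126e-05]), 'eef_pos': array([5.24739879e+02, 2.74685156e-02, 2.30728578e+02]), 'ee_rot': array([-5.49830170e-04,  7.07122617e-01,  7.07090643e-01, -3.52801985e-04]), 'force': array([ 0.18951168, -0.31413369,  0.37208659]), 'wrist_torque': array([ 0.07712014,  0.01845666, -0.02061502]), 'grip_width': 1.0003986930751871} -18.700000000000003
scene [[409.4, 0.0, 279.2], [0.0, 409.4, 213.2], [0.0, 0.0, 1.0]] [[0.4305, 0.9025, 0.014], [0.656, -0.3022, -0.6917], [-0.62, 0.3069, -0.7221]] [-194.8, -324.2, 1320.1]
side [[513.1, 0.0, 275.4], [0.0, 513.1, 209.6], [0.0, 0.0, 1.0]] [[0.9903, -0.1385, -0.0059], [-0.0947, -0.6452, -0.7582], [0.1012, 0.7514, -0.652]] [-541.1, 84.9, 1305.5]
wrist [[290.4, 0.0, 279.5], [0.0, 290.4, 211.4], [0.0, 0.0, 1.0]] [[1.0, -0.0, -0.0008], [0.0002, -0.961, 0.2767], [-0.0008, -0.2767, -0.961]] [-524.2, -36.1, 379.1]
```

View pics/scene0.png

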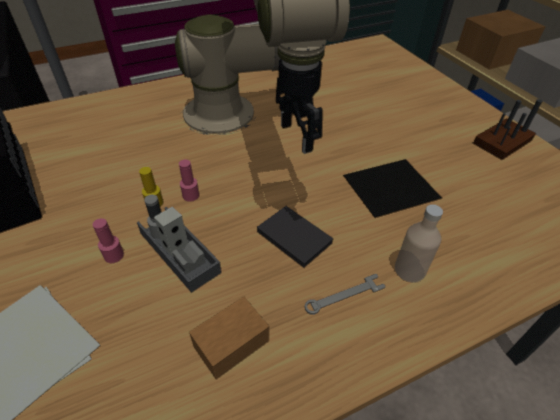

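View pics/side0.png

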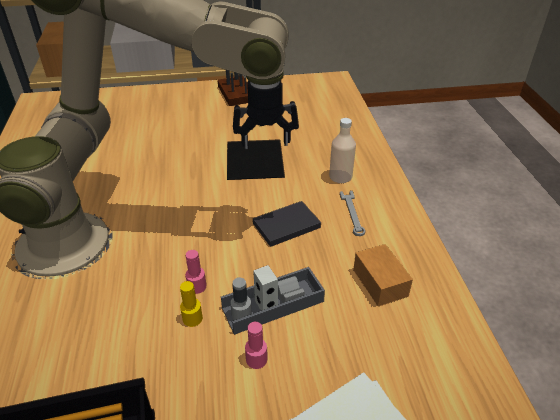

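View pics/wrist0.png

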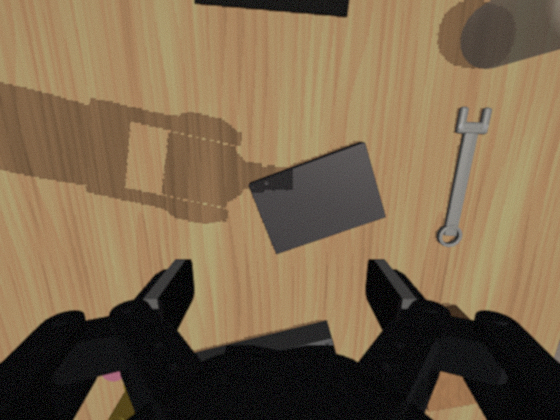

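The scene view shows the mat at (392,187), the plate at (295,235), the stall at (178,245), the bottle at (415,250), the spanner at (345,295) and the carton at (230,335). 

Gauge candidates in the side view are steel with a dark handle at (240,297), pink at (195,275) and (256,345), and yellow at (190,305). The steel one in the stall fits; the pink and yellow ones are excluded. I'll confirm it in a crop.

```bash
cat > h.py <<'E'
import numpy as np,cv2
from rig import ctrl,capture,job
def ray(c,uv,z):
    M=np.linalg.inv(c["mtx"]);o=-c["R"].T@c["t"];d=c["R"].T@(M@np.array([uv[0],uv[1],1.]))
    return o+d*(z-o[2])/d[2]
def proj(c,X):
    p=c["mtx"]@(c["R"]@np.asarray(X,float)+c["t"]);return p[:2]/p[2]
def tri(cs,uvs):
    P=[c["mtx"]@np.c_[c["R"],c["t"]] for c in cs]
    X=cv2.triangulatePoints(P[0],P[1],np.array(uvs[0],float).reshape(2,1),np.array(uvs[1],float).reshape(2,1))[:,0];return X[:3]/X[3]
E
python3 - <<'E'
from h import *
a=capture("scene");b=capture("side")
import pickle;pickle.dump((a,b),open("c0.pkl","wb"))
A=cv2.resize(a["frame"][185:295,130:230,::-1],None,fx=5,fy=5,interpolation=cv2.INTER_CUBIC)
B=cv2.resize(b["frame"][255:335,210:335,::-1],None,fx=6,fy=6,interpolation=cv2.INTER_CUBIC)
cv2.imwrite("pics/ca.png",A);cv2.imwrite("pics/cb.png",B)
for n,c in(("scene",a),("side",b)):
    g=c["frame"].max(2)
    m=cv2.morphologyEx((g<62).astype(np.uint8),cv2.MORPH_OPEN,np.ones((3,3)))
    cs,_=cv2.findContours(m,cv2.RETR_EXTERNAL,cv2.CHAIN_APPROX_NONE)
    for k in cs:
        if cv2.contourArea(k)>400: 
            x=cv2.approxPolyDP(k,4,True)[:,0];print(n,cv2.contourArea(k),x.tolist()[:12])
E
```

```text
scene 1268.0 [[559, 304], [509, 347], [506, 354], [514, 364], [559, 326]]
scene 914.5 [[140, 229], [190, 290], [220, 272], [219, 263], [205, 250], [195, 263], [182, 265], [173, 257], [184, 273], [206, 259], [215, 264], [188, 281]]
scene 2308.5 [[283, 207], [257, 231], [304, 266], [331, 238]]
scene 3139.0 [[440, 196], [406, 160], [345, 175], [374, 216]]
scene 38903.0 [[0, 0], [0, 231], [41, 217], [23, 150], [2, 111], [48, 101], [34, 67], [44, 61], [63, 97], [72, 93], [61, 58], [107, 50]]
side 3309.5 [[140, 378], [3, 407], [0, 419], [44, 419], [118, 402], [121, 411], [87, 419], [119, 413], [122, 419], [154, 419]]
side 821.5 [[323, 292], [233, 323], [233, 332], [246, 329], [253, 320], [263, 323], [320, 302]]
side 1628.5 [[316, 218], [298, 203], [253, 218], [253, 223], [273, 245], [319, 227]]
side 1864.0 [[0, 184], [0, 211], [26, 226], [53, 226], [77, 212], [83, 217], [78, 204], [66, 217], [44, 224], [61, 191], [51, 207], [32, 189]]
side 613.0 [[87, 125], [90, 134], [69, 169], [61, 155], [69, 182], [95, 146]]
side 4358.0 [[282, 74], [267, 79], [247, 76], [248, 95], [227, 99], [235, 105], [234, 132], [242, 135], [241, 141], [228, 142], [227, 179], [283, 177]]
side 544.0 [[0, 64], [1, 132], [15, 101]]
side 1147.5 [[249, 41], [241, 52], [244, 67], [260, 76], [274, 72], [280, 63], [277, 47], [265, 39]]
side 715.5 [[0, 4], [0, 27], [23, 91], [32, 91]]
side 2803.0 [[552, 0], [527, 75], [537, 86], [524, 83], [520, 95], [559, 131], [559, 0]]
side 1598.0 [[32, 0], [55, 14], [78, 7], [95, 15], [91, 108], [62, 104], [74, 112], [95, 113], [105, 20], [123, 22], [104, 11], [104, 0]]
```

View pics/ca.png

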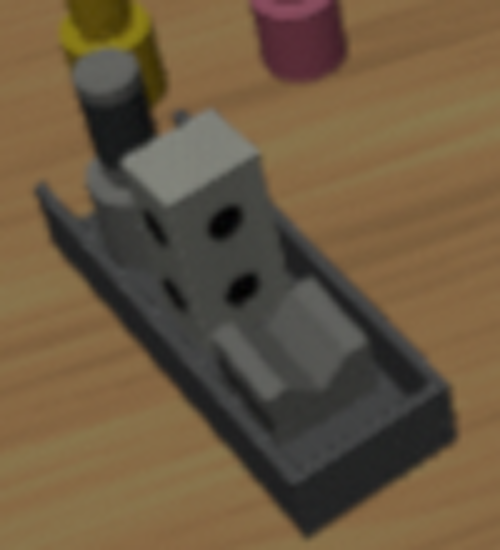

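View pics/cb.png

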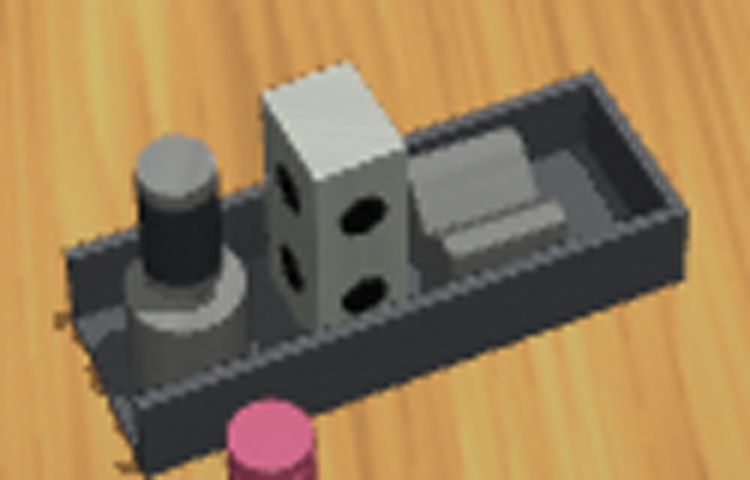

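The crop confirms it. The stall holds the steel gauge with a dark handle in front, side crop (176,167), then the drilled riser block (335,130), then the V-block (490,190). Next I'll work out their positions.

Run:
```python
from h import *
import pickle;a,b=pickle.load(open("c0.pkl","rb"))
fa=lambda U:(np.array(U)+.5)/5-.5+[130,185]
fb=lambda U:(np.array(U)+.5)/6-.5+[210,255]
def both(n,Ua,Ub,z):
    for k,(x,y) in enumerate(zip(Ua,Ub)):
        p=ray(a,fa(x),z);q=ray(b,fb(y),z);t=tri((a,b),(fa(x),fb(y)));print(n,k,p.round(1)[:2],q.round(1)[:2],t.round(1))
both("gauge",[(108,72)],[(176,165)],114)
both("block",[(125,165),(208,110),(262,155),(172,205)],[(320,182),(263,95),(348,62),(405,145)],106)
# order: scene125 leftmost = -x,-y? 
both("stall",[(452,393),(300,483),(42,187)],[(592,72),(687,210),(135,405)],40)
print("frontfar",ray(b,fb((68,252)),40), ray(a,fa((180,112)),40))
print("plate scene",[ray(a,p,20).round(1).tolist()[:2] for p in [[283,207],[257,231],[304,260],[331,236]]])
print("plate side",[ray(b,p,20).round(1).tolist()[:2] for p in [[298,203],[253,218],[273,241],[319,222]]])
print("mat scene",[ray(a,p,4).round(1).tolist()[:2] for p in [[440,196],[406,160],[345,175],[374,216]]])
print("mat side",[ray(b,p,4).round(1).tolist()[:2] for p in [[228,142],[227,179],[283,177]]])
print("flask",ray(a,(412,272),0),"carton",ray(b,(382,285),30))
for n,c,(x0,y0,x1,y1),f in(("a",a,(250,200,340,275),8),("b",b,(245,195,325,250),8)):
    cv2.imwrite(f"pics/p{n}.png",cv2.resize(c["frame"][y0:y1,x0:x1,::-1],None,fx=f,fy=f,interpolation=cv2.INTER_CUBIC)*2)
```

```text
gauge 0 [ 431.3 -296.2] [ 430.1 -295.9] [ 430.3 -295.9  113.6]
block 0 [ 480.5 -302.5] [ 478.6 -303.6] [ 478.7 -302.3  104.4]
block 1 [ 463.3 -262.7] [ 463.5 -260.7] [ 463.6 -262.3  107.1]
block 2 [ 498.7 -249.2] [ 495.2 -249.3] [ 495.7 -248.3  104.1]
block 3 [ 510.7 -290.5] [ 509.8 -291.1] [ 509.9 -290.4  105.2]
stall 0 [ 599.8 -207.8] [ 594.3 -206.5] [ 595.5 -205.6   37.1]
stall 1 [ 616.5 -278.4] [ 616.  -279.3] [ 616.1 -278.5   39.2]
stall 2 [ 411.4 -337.3] [ 408.4 -337.8] [ 408.6 -336.9   38.1]
frontfar [ 389.38458775 -266.4634698    40.        ] [ 390.36254614 -268.14762318   40.        ]
plate scene [[488.7, -7.2], [533.7, -95.7], [653.4, -36.3], [618.7, 52.0]]
plate side [[614.6, 45.6], [487.6, 2.4], [527.8, -90.6], [655.3, -37.9]]
mat scene [[608.4, 386.4], [452.0, 398.2], [435.2, 206.1], [596.1, 189.7]]
mat side [[448.3, 397.4], [431.9, 202.0], [595.1, 187.7]]
flask [769.00665942 171.13842913   0.        ] carton [ 749.9277192  -276.56714995   30.        ]
```

View pics/pa.png

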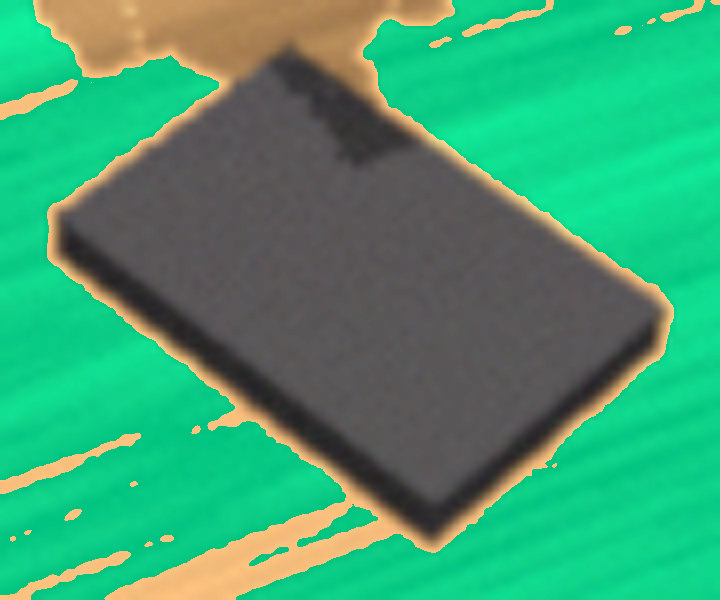

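View pics/pb.png

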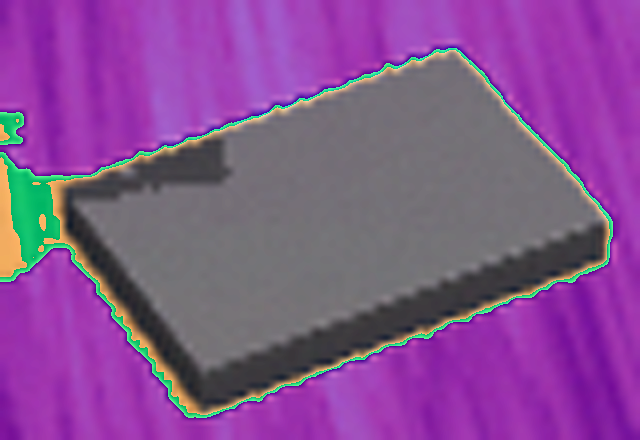

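```bash
cat >> h.py <<'E'
from scipy.spatial.transform import Rotation as Ro
def Rt(psi):
    s,c=np.sin(psi),np.cos(psi);return np.array([[-s,c,0],[c,s,0],[0,0,-1.]])
def go(p,psi):
    s=ctrl.sense();w,x,y,z=s["ee_rot"];R=Ro.from_quat([x,y,z,w]).as_matrix()
    Y=R[:,1]
    print("t",round(s["time_s"],2),"pos",s["eef_pos"].round(1),"psi",round(np.arctan2(Y[1],Y[0]),3),"tilt",round(np.arccos(min(1,-R[2,2])),3),"grip",round(s["grip_width"],3),"F",s["force"].round(1),"j",s["joints"].round(2))
    print("turn",Ro.from_matrix(R.T@Rt(psi)).as_rotvec().round(3),"shift cm",(R.T@(np.array(p)-s["eef_pos"])/10).round(2))
E
python3 - <<'E'
from h import *
import pickle;a,b=pickle.load(open("c0.pkl","rb"))
P=np.array([[285.2,205.2],[257.1,226.1],[304,262.7],[332.1,238.4]]);Q=np.array([[253.1,218.4],[270.6,241.5],[320.6,222.7],[301.5,200.9]])
for c,k in((a,P),(b,Q)):
    X=np.array([ray(c,p,20)[:2] for p in k]);print("plate",X.round(1).tolist(),X.mean(0))
    e=(X[2]-X[1],X[3]-X[0]);print([ (np.arctan2(v[1],v[0]).round(3),np.linalg.norm(v).round(1)) for v in e])
for n,p in(("pink1",(196,287)),("yellow",(191,320)),("pink2",(257,360))):print(n,ray(b,p,0).round(0))
go((430.5,-296,200),-1.295)
E
```

```text
plate [[485.4, 0.4], [519.8, -89.5], [659.8, -39.7], [626.0, 50.6]] [572.7546856  -19.52798659]
[(np.float64(0.341), np.float64(148.6)), (np.float64(0.343), np.float64(149.3))]
plate [[487.7, 0.8], [521.6, -91.5], [658.8, -41.2], [625.5, 53.0]] [573.40251196 -19.70375917]
[(np.float64(0.351), np.float64(146.2)), (np.float64(0.361), np.float64(147.4))]
pink1 [ 333. -196.    0.]
yellow [ 320. -289.    0.]
pink2 [ 451. -409.    0.]
t 0.25 pos [524.9   0.  231.1] psi 0.0 tilt 0.001 grip 1.0 F [ 0.4  0.1 -0. ] j [-0.22  0.31  1.5  -0.    1.33 -0.22]
turn [-1.000e-03  0.000e+00  1.295e+00] shift cm [-29.6   -9.44   3.11]
```

Call:
move_arm(series=[[0,0,0.62,-18,-5.5,0,1],[0,0,0.62,-18,-5.5,0,1],[0,0,0.62,-18,-5.5,0,1],[0,0,0.62,-18,-5.5,0,1],[0,0,0.62,-18,-5.5,0,1]])

```text
time_s: 0.67
eef_pos: [468.5, -183.4, 231.0]
ee_rot: [0.0, 0.891, 0.454, -0.001]
force: [0.0, 0.5, -0.1]
grip_width: 0.999
```

```bash
python3 -c "
from h import *
go((430.5,-296,200),-1.295)"
```

```text
t 0.67 pos [ 468.5 -183.4  231. ] psi -0.629 tilt 0.001 grip 0.999 F [ 0.   0.5 -0.1] j [-0.61  0.27  1.56 -0.    1.31  0.02]
turn [-0.     0.001  0.666] shift cm [-11.34   3.55   3.11]
```

Call:
move_arm(series=[[0,0,0.666,-11.3,3.5,2,1],[0,0,0.666,-11.3,3.5,2,1],[0,0,0.666,-11.3,3.5,2,1],[0,0,0.666,-11.3,3.5,2,1],[0,0,0.666,-11.3,3.5,2,1]])

```text
time_s: 1.08
eef_pos: [429.3, -297.1, 210.3]
ee_rot: [-0.0, 0.988, 0.157, -0.001]
force: [-0.1, 0.5, -0.5]
grip_width: 1.002
```

```bash
python3 -c "
from h import *
go((430.5,-296,200),-1.295)
w=capture('wrist')
f=w['frame'][:,:,::-1].copy()
cv2.imwrite('pics/w1.png',f)
for X in((430.5,-296,114),(488,-276.5,106),(543.7,-261.2,25)): print(proj(w,X).round(1))"
```

```text
t 1.08 pos [ 429.3 -297.1  210.3] psi -1.255 tilt 0.002 grip 1.002 F [-0.1  0.5 -0.5] j [-0.83  0.32  1.54 -0.    1.28  0.43]
turn [-0.001  0.002  0.04 ] shift cm [ 0.15 -0.07  1.03]
[278.8 210.6]
[278.  137.2]
[281.   77.3]
```

View pics/w1.png

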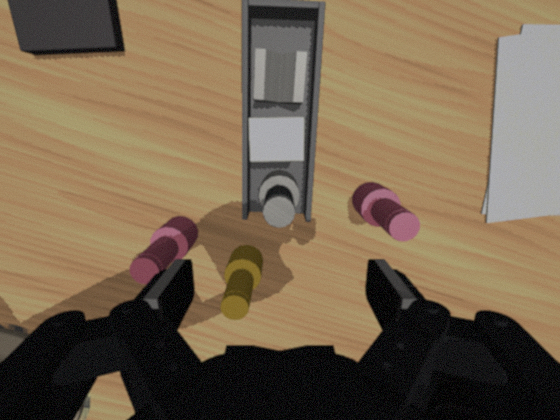

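Call:
move_arm(series=[[0,0,0.04,0.15,-0.07,3.5,1],[0,0,0.04,0.15,-0.07,7,1],[0,0,0.04,0.15,-0.07,10,1],[0,0,0.04,0.15,-0.07,12.5,1],[0,0,0.04,0.15,-0.07,13.6,1]])

```text
time_s: 1.55
eef_pos: [429.8, -293.6, 71.4]
ee_rot: [-0.002, 0.991, 0.136, -0.002]
force: [-0.3, -0.3, -0.2]
grip_width: 1.0
```

Call:
move_arm(series=[[0,0,0,0,0,0.2,0.9],[0,0,0,0,0,0.2,0.6],[0,0,0,0,0,0.2,0.3],[0,0,0,0,0,0.2,0.0],[0,0,0,0,0,0.2,0]], grip_force=60)

```text
time_s: 1.97
eef_pos: [430.2, -294.1, 70.5]
ee_rot: [-0.001, 0.991, 0.137, -0.001]
force: [1.9, -1.8, 2.3]
grip_width: 0.338
```

Call:
move_arm(series=[[0,0,0,0,0,0,0],[0,0,0,0,0,0,0],[0,0,0,0,0,0,0],[0,0,0,0,0,0,0]])

```text
time_s: 2.3
eef_pos: [430.2, -294.0, 70.6]
ee_rot: [-0.001, 0.991, 0.137, -0.002]
force: [-0.6, 0.4, -1.2]
grip_width: 0.305
```

```bash
python3 -c "
from h import *
go((430.5,-296,200),-1.295)
w=capture('side')
f=cv2.resize(w['frame'][180:340,140:340,::-1],None,fx=4,fy=4).copy()
cv2.imwrite('pics/s2.png',f[:600])"
```

```text
t 2.3 pos [ 430.2 -294.    70.6] psi -1.297 tilt 0.004 grip 0.305 F [-0.6  0.4 -1.2] j [-0.82  0.49  1.7  -0.    0.96  0.47]
turn [-0.003  0.003 -0.002] shift cm [ -0.06   0.16 -12.94]
```

View pics/s2.png

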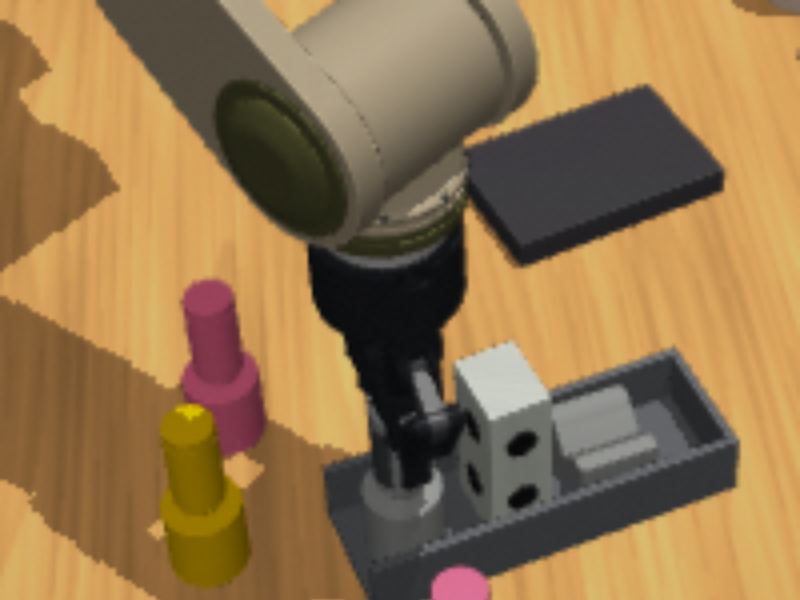

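The gripper holds the handle at (405,440) in the crop, upright in the stall. Lifting it now.

Call:
move_arm(series=[[0,0,0,0,0,-1,0],[0,0,0,0,0,-3.5,0],[0,0,0,0,0,-6.5,0],[0,0,0,0,0,-9.5,0],[0,0,0,0,0,-12.5,0]], grip_force=80)

```text
time_s: 2.77
eef_pos: [430.3, -293.9, 197.4]
ee_rot: [-0.002, 0.991, 0.137, -0.002]
force: [-0.2, -0.6, -5.3]
grip_width: 0.298
```

```bash
python3 -c "
from h import *
go((485,285,205),-1.295)
w=capture('side')
f=cv2.resize(w['frame'][120:320,140:340,::-1],None,fx=3,fy=3).copy()
cv2.imwrite('pics/s3.png',f[:600])"
```

```text
t 2.77 pos [ 430.3 -293.9  197.4] psi -1.297 tilt 0.005 grip 0.298 F [-0.2 -0.6 -5.3] j [-0.82  0.34  1.56 -0.    1.25  0.47]
turn [-0.004  0.003 -0.002] shift cm [ 20.95 -54.25  -0.64]
```

View pics/s3.png

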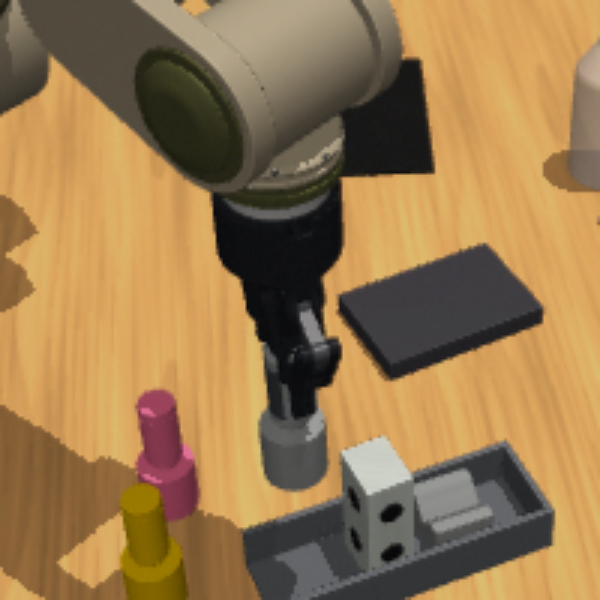

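Call:
move_arm(series=[[0,0,0,0.5,-1.4,0,0],[0,0,0,1.6,-4.2,0,0],[0,0,0,2.9,-7.5,0,0],[0,0,0,4.2,-10.8,0,0],[0,0,0,5.5,-14.1,0,0]])

```text
time_s: 3.23
eef_pos: [446.1, -142.9, 202.5]
ee_rot: [0.002, 0.991, 0.137, 0.001]
force: [2.0, 0.6, -4.8]
grip_width: 0.298
```

Call:
move_arm(series=[[0,0,0,1.3,-3.3,0,0],[0,0,0,2.6,-6.6,0,0],[0,0,0,3.9,-9.9,0,0],[0,0,0,5.1,-13.2,0,0],[0,0,0,6.4,-16.5,0,0]])

```text
time_s: 3.65
eef_pos: [462.1, 35.5, 201.5]
ee_rot: [0.002, 0.991, 0.137, 0.0]
force: [1.4, -0.4, -4.6]
grip_width: 0.3
```

Call:
move_arm(series=[[0,0,0,1.3,-3.3,0,0],[0,0,0,2.6,-6.6,0,0],[0,0,0,3.9,-9.9,0,0],[0,0,0,5.1,-13.2,0,0],[0,0,0,6,-15.5,0,0]])

```text
time_s: 4.07
eef_pos: [476.7, 204.0, 200.4]
ee_rot: [0.002, 0.991, 0.137, -0.0]
force: [0.5, -0.9, -5.0]
grip_width: 0.298
```

```bash
python3 -c "
from h import *
go((485,285,70.6),-1.295)"
```

```text
t 4.07 pos [476.7 204.  200.4] psi -1.295 tilt 0.003 grip 0.298 F [ 0.5 -0.9 -5. ] j [ 0.18  0.33  1.56 -0.    1.25  1.48]
turn [ 0.003  0.001 -0.   ] shift cm [ 3.01 -7.62 12.95]
```

Call:
move_arm(series=[[0,0,0,1.2,-3,0,0],[0,0,0,2.3,-5.6,0,0],[0,0,0,3,-7.2,1.5,0],[0,0,0,3,-7.6,4,0],[0,0,0,3,-7.6,6.5,0]])

```text
time_s: 4.48
eef_pos: [483.9, 286.7, 134.0]
ee_rot: [0.002, 0.99, 0.139, -0.0]
force: [0.0, 0.0, -5.2]
grip_width: 0.294
```

```bash
python3 -c "
from h import *
go((485,285,69.5),-1.295)"
```

```text
t 4.48 pos [483.9 286.7 134. ] psi -1.293 tilt 0.003 grip 0.294 F [ 0.   0.  -5.2] j [ 0.33  0.49  1.51 -0.    1.15  1.62]
turn [0.003 0.001 0.002] shift cm [0.07 0.18 6.46]
```

Call:
move_arm(series=[[0,0,0,0,0,2,0],[0,0,0,0,0,4,0],[0,0,0,0,0,5.4,0],[0,0,0,0,0,6,0],[0,0,0,0,0,6.4,0]])

```text
time_s: 4.9
eef_pos: [483.1, 286.5, 69.1]
ee_rot: [0.002, 0.99, 0.139, -0.001]
force: [-0.4, 0.6, -4.9]
grip_width: 0.293
```

Call:
move_arm(series=[[0,0,0,0,0,0.05,0],[0,0,0,0,0,0.1,0],[0,0,0,0,0,0.1,0]])

```text
time_s: 5.15
eef_pos: [483.4, 286.7, 68.9]
ee_rot: [0.002, 0.99, 0.139, -0.001]
force: [-0.5, 0.3, -5.2]
grip_width: 0.297
```

```bash
python3 -c "
from h import *
go((485,285,68.6),-1.295)
w=capture('side')
f=cv2.resize(w['frame'][60:210,160:340,::-1],None,fx=4,fy=4).copy()
cv2.imwrite('pics/s4.png',f[:600])"
```

```text
t 5.15 pos [483.4 286.7  68.9] psi -1.293 tilt 0.003 grip 0.297 F [-0.5  0.3 -5.2] j [ 0.33  0.57  1.57 -0.    1.    1.62]
turn [0.003 0.002 0.002] shift cm [0.11 0.21 0.03]
```

View pics/s4.png

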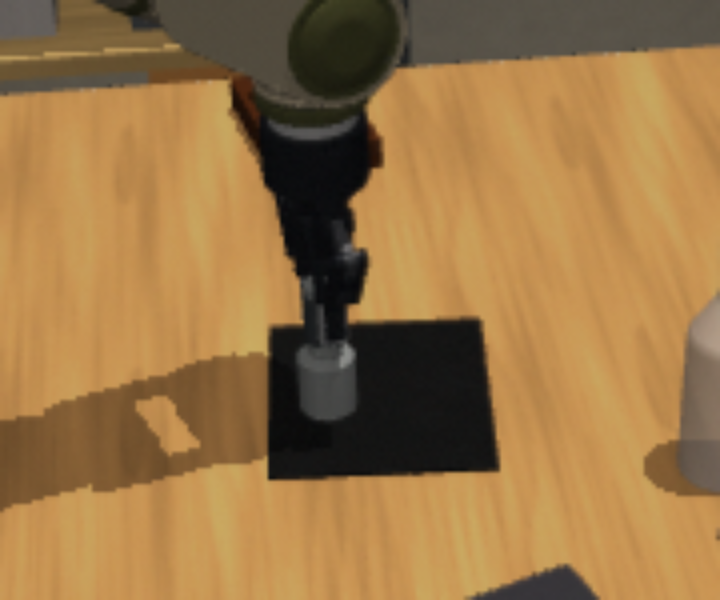

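The gauge is over the mat with its bottom at (327,415) in the crop. The force still shows its weight, so I'll lower it until it touches.

Call:
move_arm(series=[[0,0,0,0,0,0.1,0],[0,0,0,0,0,0.15,0],[0,0,0,0,0,0.15,0]])

```text
time_s: 5.45
eef_pos: [483.8, 286.8, 68.7]
ee_rot: [0.001, 0.99, 0.139, 0.0]
force: [-3.2, -2.2, 4.3]
grip_width: 0.296
```

Call:
move_arm(series=[[0,0,0,0,0,0.1,0],[0,0,0,0,0,0.15,0],[0,0,0,0,0,0.15,0]])

```text
time_s: 5.7
eef_pos: [484.0, 286.8, 68.7]
ee_rot: [0.001, 0.99, 0.139, 0.001]
force: [-4.5, -2.8, 11.3]
grip_width: 0.296
```

Call:
move_arm(series=[[0,0,0,0,0,-0.05,0.32],[0,0,0,0,0,-0.05,0.4],[0,0,0,0,0,-0.05,0.6],[0,0,0,0,0,-0.05,0.8],[0,0,0,0,0,-0.05,0.9]])

```text
time_s: 6.12
eef_pos: [484.1, 286.9, 69.1]
ee_rot: [0.001, 0.99, 0.139, 0.001]
force: [0.0, -0.6, -0.7]
grip_width: 0.81
```

Call:
move_arm(series=[[0,0,0,0,0,-0.5,1],[0,0,0,0,0,-3,1],[0,0,0,0,0,-6,1],[0,0,0,0,0,-9.5,1],[0,0,0,0,0,-13,1]])

```text
time_s: 6.53
eef_pos: [483.5, 287.1, 200.9]
ee_rot: [0.001, 0.99, 0.139, 0.0]
force: [0.6, -0.3, 0.5]
grip_width: 0.999
```

```bash
python3 -c "
from h import *
go((487.6,-276.3,200),-1.295)
w=capture('side')
f=cv2.resize(w['frame'][60:210,160:340,::-1],None,fx=4,fy=4).copy()
cv2.imwrite('pics/s5.png',f[:600])"
```

```text
t 6.53 pos [483.5 287.1 200.9] psi -1.292 tilt 0.003 grip 0.999 F [ 0.6 -0.3  0.5] j [ 0.33  0.42  1.43 -0.    1.29  1.62]
turn [ 0.003 -0.     0.003] shift cm [-15.09  54.28   0.24]
```

View pics/s5.png

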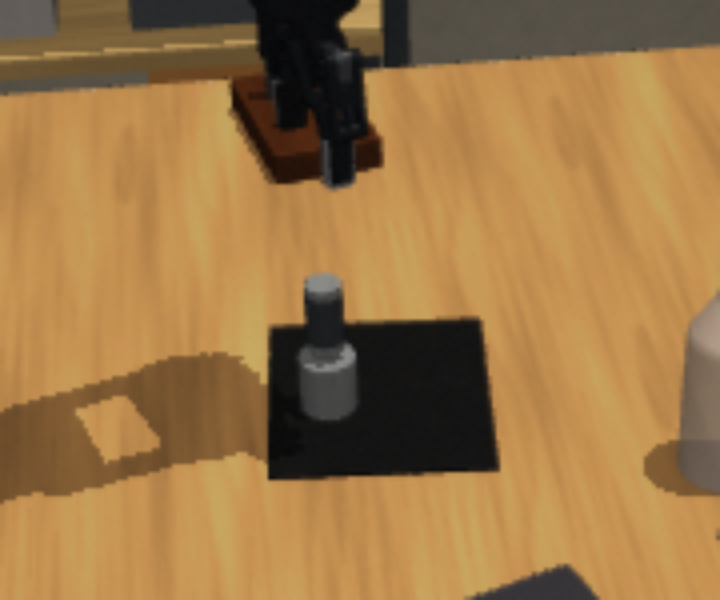

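The gauge stands upright on the mat, base at (328,400) in the crop. Returning for the riser block.

Call:
move_arm(series=[[0,0,0,-0.5,2,0,1],[0,0,0,-1.5,5.6,0,1],[0,0,0,-2.6,9.4,0,1],[0,0,0,-3.6,13.2,0,1],[0,0,0,-4.7,17,0,1]])

```text
time_s: 7.0
eef_pos: [487.3, 110.2, 208.5]
ee_rot: [0.0, 0.99, 0.139, 0.007]
force: [0.3, 0.6, -0.1]
grip_width: 1.0
```

Call:
move_arm(series=[[0,0,0,-1,3.8,0,1],[0,0,0,-2.1,7.6,0,1],[0,0,0,-3.2,11.4,0,1],[0,0,0,-4.2,15.2,0,1],[0,0,0,-5.2,19,0,1]])

```text
time_s: 7.42
eef_pos: [489.3, -88.7, 208.6]
ee_rot: [0.0, 0.99, 0.139, 0.007]
force: [1.0, 0.9, -0.3]
grip_width: 0.998
```

Call:
move_arm(series=[[0,0,0,-1,3.8,0,1],[0,0,0,-2.1,7.6,0,1],[0,0,0,-3.2,11.4,0,1],[0,0,0,-4.2,14,0,1],[0,0,0,-4.6,16,0,1]])

```text
time_s: 7.83
eef_pos: [488.4, -258.0, 208.5]
ee_rot: [0.001, 0.99, 0.138, 0.007]
force: [-0.4, 0.1, -0.5]
grip_width: 1.002
```

```bash
python3 -c "
from h import *
go((487.6,-276.3,200),-1.295)"
```

```text
t 7.83 pos [ 488.4 -258.   208.5] psi -1.294 tilt 0.014 grip 1.002 F [-0.4  0.1 -0.5] j [-0.7   0.38  1.46  0.01  1.29  0.59]
turn [ 0.003 -0.014  0.001] shift cm [-0.59  1.74  0.84]
```

Call:
move_arm(series=[[0.003,-0.014,0,-0.5,1.7,0.8,1],[0.003,-0.014,0,-0.5,1.7,0.8,1],[0.003,-0.014,0,-0.5,1.7,0.8,1]])

```text
time_s: 8.08
eef_pos: [488.1, -276.0, 200.0]
ee_rot: [-0.0, 0.991, 0.137, -0.0]
force: [-0.4, 0.2, 0.5]
grip_width: 0.996
```

```bash
python3 -c "
from h import *
go((487.6,-276.3,200),-1.295)
w=capture('wrist')
f=w['frame'];g=f.min(2)
m=(g>110).astype(np.uint8);m[:,:220]=0;m[:,330:]=0;m[:90]=0
cs,_=cv2.findContours(m,cv2.RETR_EXTERNAL,cv2.CHAIN_APPROX_NONE)
for k in cs:
  if cv2.contourArea(k)>300:
    r=cv2.boxPoints(cv2.minAreaRect(k));X=np.array([ray(w,p,106)[:2] for p in r]);print(cv2.contourArea(k),r.round(1).tolist(),X.round(1).tolist(),X.mean(0))
    for i in(0,1):
      v=X[i+1]-X[i];print(np.linalg.norm(v).round(1),np.arctan2(v[1],v[0]).round(3))
cv2.imwrite('pics/w6.png',f[:,:,::-1])
"
```

```text
t 8.08 pos [ 488.1 -276.   200. ] psi -1.295 tilt 0.001 grip 0.996 F [-0.4  0.2  0.5] j [-0.72  0.42  1.43 -0.    1.29  0.57]
turn [-0.001  0.001 -0.   ] shift cm [-0.06  0.01 -0.  ]
1955.5 [[250.60000610351562, 196.10000610351562], [304.6000061035156, 193.39999389648438], [306.6000061035156, 233.10000610351562], [252.5, 235.8000030517578]] [[495.9, -248.6], [510.4, -291.4], [477.2, -303.5], [462.0, -258.9]] [ 486.3746314 -275.5971355]
45.2 -1.244
35.3 -2.793
496.5 [[291.3999938964844, 164.60000610351562], [294.1000061035156, 116.0], [306.1000061035156, 116.5999984741211], [303.3999938964844, 165.1999969482422]] [[530.3, -274.0], [566.9, -265.4], [568.9, -274.5], [532.4, -283.5]] [ 549.62877139 -274.38803315]
37.5 0.231
9.3 -1.348
475.5 [[252.0, 163.0], [252.0, 115.0], [265.0, 115.0], [265.0, 163.0]] [[522.8, -243.0], [558.6, -233.8], [561.4, -243.5], [525.7, -253.1]] [ 542.14420689 -243.35504093]
37.0 0.249
10.1 -1.295
```

View pics/w6.png

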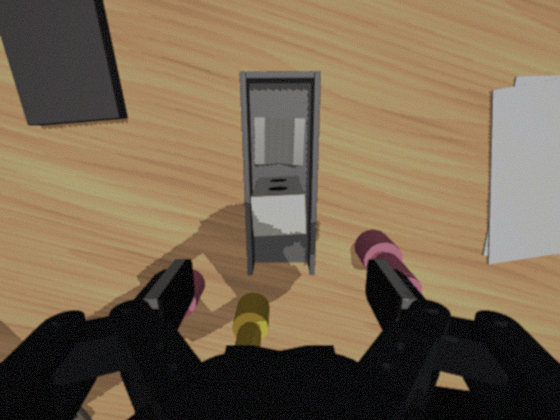

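Call:
move_arm(series=[[0,0,-0.04,-0.12,-0.03,3.5,1],[0,0,-0.04,-0.12,-0.03,7,1],[0,0,-0.04,-0.12,-0.03,10,1],[0,0,-0.04,-0.12,-0.03,12.8,1],[0,0,-0.04,-0.12,-0.03,13.7,1]])

```text
time_s: 8.55
eef_pos: [485.9, -273.0, 60.3]
ee_rot: [-0.002, 0.987, 0.158, -0.002]
force: [0.6, 0.8, 0.3]
grip_width: 0.999
```

Call:
move_arm(series=[[0,0,0,0,0,0,0.9],[0,0,0,0,0,0,0.7],[0,0,0,0,0,0,0.55],[0,0,0,0,0,0,0.4],[0,0,0,0,0,0,0.3]], grip_force=70)

```text
time_s: 8.97
eef_pos: [486.9, -273.7, 62.4]
ee_rot: [-0.001, 0.987, 0.158, -0.0]
force: [0.0, -0.1, 7.5]
grip_width: 0.526
```

Call:
move_arm(series=[[0,0,0,0,0,0,0.3],[0,0,0,0,0,0,0.3],[0,0,0,0,0,0,0.3],[0,0,0,0,0,0,0.3]])

```text
time_s: 9.3
eef_pos: [486.9, -273.6, 62.4]
ee_rot: [-0.001, 0.987, 0.158, -0.0]
force: [-0.9, 0.8, -1.0]
grip_width: 0.529
```

```bash
python3 -c "
from h import *
go((487,-276,62),-1.255)"
```

```text
t 9.3 pos [ 486.9 -273.6   62.4] psi -1.253 tilt 0.002 grip 0.529 F [-0.9  0.8 -1. ] j [-0.72  0.57  1.59  0.    0.99  0.53]
turn [-0.002  0.001  0.002] shift cm [-0.06  0.23  0.04]
```

Call:
move_arm(series=[[0,0,0,0,0,-1,0.3],[0,0,0,0,0,-3.5,0.3],[0,0,0,0,0,-7,0.3],[0,0,0,0,0,-10.5,0.3],[0,0,0,0,0,-14,0.3]], grip_force=80)

```text
time_s: 9.72
eef_pos: [486.6, -273.5, 204.4]
ee_rot: [-0.001, 0.987, 0.158, -0.001]
force: [1.5, -0.0, -5.0]
grip_width: 0.524
```

```bash
python3 -c "
from h import *
go((558,300,200),-1.255)
w=capture('side')
f=cv2.resize(w['frame'][120:320,140:340,::-1],None,fx=3,fy=3).copy()
cv2.imwrite('pics/s7.png',f[:600])"
```

```text
t 9.72 pos [ 486.6 -273.5  204.4] psi -1.253 tilt 0.003 grip 0.524 F [ 1.5 -0.  -5. ] j [-0.72  0.41  1.43  0.    1.3   0.53]
turn [-0.003  0.001  0.002] shift cm [ 24.71 -52.24   0.54]
```

View pics/s7.png

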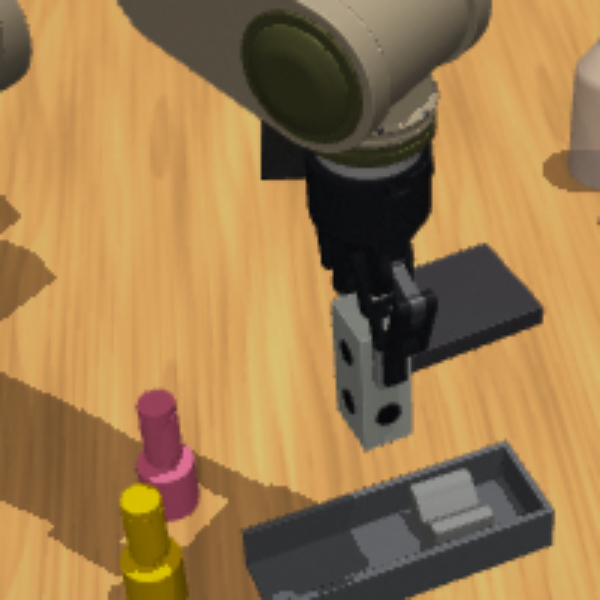

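The block hangs upright at (370,385) in the crop and is clear of the stall.

Call:
move_arm(series=[[0,0,0,0.6,-1.3,0,0.3],[0,0,0,1.8,-3.9,0,0.3],[0,0,0,3.4,-7.1,0,0.3],[0,0,0,4.9,-10.3,0,0.3],[0,0,0,6.4,-13.5,0,0.3]])

```text
time_s: 10.18
eef_pos: [506.7, -124.8, 210.8]
ee_rot: [0.003, 0.987, 0.158, 0.003]
force: [0.7, -0.1, -5.0]
grip_width: 0.528
```

Call:
move_arm(series=[[0,0,0,1.5,-3.2,0,0.3],[0,0,0,3,-6.4,0,0.3],[0,0,0,4.5,-9.6,0,0.3],[0,0,0,6,-12.8,0,0.3],[0,0,0,7.5,-16,0,0.3]])

```text
time_s: 10.6
eef_pos: [527.2, 52.9, 209.6]
ee_rot: [0.003, 0.987, 0.158, 0.002]
force: [1.3, -0.6, -3.9]
grip_width: 0.532
```

Call:
move_arm(series=[[0,0,0,1.5,-3.2,0,0.3],[0,0,0,3,-6.4,0,0.3],[0,0,0,4.5,-9.6,0,0.3],[0,0,0,6,-12.6,0,0.3],[0,0,0,7,-14.8,0,0.3]])

```text
time_s: 11.02
eef_pos: [546.4, 218.6, 208.3]
ee_rot: [0.002, 0.987, 0.159, 0.001]
force: [-0.0, -0.6, -5.1]
grip_width: 0.528
```

```bash
python3 -c "
from h import *
go((558,300,62),-1.255)"
```

```text
t 11.02 pos [546.4 218.6 208.3] psi -1.251 tilt 0.005 grip 0.528 F [-0.  -0.6 -5.1] j [ 0.18  0.47  1.33 -0.01  1.34  1.44]
turn [ 0.005 -0.002  0.004] shift cm [ 3.63 -7.44 14.6 ]
```

Call:
move_arm(series=[[0.002,-0.001,0,1.2,-2.6,0,0.3],[0.005,-0.002,0,2.4,-5.1,0,0.3],[0.005,-0.002,0,3.3,-6.9,1.5,0.3],[0.005,-0.002,0,3.6,-7.4,4,0.3],[0.005,-0.002,0,3.6,-7.4,7,0.3]])

```text
time_s: 11.43
eef_pos: [557.2, 302.2, 137.7]
ee_rot: [-0.0, 0.987, 0.16, 0.001]
force: [-0.5, 0.5, -6.4]
grip_width: 0.528
```

```bash
python3 -c "
from h import *
go((558,300,61),-1.255)"
```

```text
t 11.43 pos [557.2 302.2 137.7] psi -1.249 tilt 0.002 grip 0.528 F [-0.5  0.5 -6.4] j [0.31 0.63 1.27 0.   1.25 1.56]
turn [-0.    -0.002  0.006] shift cm [-0.    0.24  7.67]
```

Call:
move_arm(series=[[0,0,0,0,0,2.5,0.3],[0,0,0,0,0,5,0.3],[0,0,0,0,0,6.6,0.3],[0,0,0,0,0,7.3,0.3],[0,0,0,0,0,7.6,0.3]])

```text
time_s: 11.85
eef_pos: [556.2, 302.3, 60.6]
ee_rot: [-0.0, 0.987, 0.16, -0.001]
force: [-0.5, -1.1, -2.1]
grip_width: 0.529
```

Call:
move_arm(series=[[0,0,0,0,0,0.1,0.3],[0,0,0,0,0,0.15,0.3],[0,0,0,0,0,0.15,0.3]])

```text
time_s: 12.1
eef_pos: [556.6, 302.5, 60.5]
ee_rot: [-0.0, 0.987, 0.16, 0.0]
force: [-2.2, -2.0, 2.1]
grip_width: 0.527
```

```bash
python3 -c "
from h import *
go((558,300,60.4),-1.255)"
```

```text
t 12.1 pos [556.6 302.5  60.5] psi -1.248 tilt 0.0 grip 0.527 F [-2.2 -2.   2.1] j [0.31 0.71 1.33 0.   1.09 1.56]
turn [-0.    -0.     0.007] shift cm [0.05 0.28 0.01]
```

The block is touching the mat. Releasing it.

Call:
move_arm(series=[[0,0,0,0,0,0,0.56],[0,0,0,0,0,0,0.7],[0,0,0,0,0,0,0.85],[0,0,0,0,0,0,1],[0,0,0,0,0,0,1]])

```text
time_s: 12.52
eef_pos: [556.8, 302.6, 60.7]
ee_rot: [-0.0, 0.987, 0.16, 0.0]
force: [-0.1, 0.3, 0.2]
grip_width: 0.995
```

Call:
move_arm(series=[[0,0,0,0,0,-0.5,1],[0,0,0,0,0,-3,1],[0,0,0,0,0,-6.5,1],[0,0,0,0,0,-10.5,1],[0,0,0,0,0,-14.5,1]])

```text
time_s: 12.93
eef_pos: [556.3, 302.4, 207.7]
ee_rot: [-0.0, 0.987, 0.16, 0.0]
force: [0.3, -0.5, 1.0]
grip_width: 1.002
```

```bash
python3 -c "
from h import *
go((543.7,-261.2,200),0.276)
w=capture('side')
f=cv2.resize(w['frame'][60:210,160:340,::-1],None,fx=4,fy=4).copy()
cv2.imwrite('pics/s8.png',f[:600])
f=w['frame'][255:335,210:335,::-1];cv2.imwrite('pics/s8b.png',cv2.resize(f,None,fx=6,fy=6,interpolation=cv2.INTER_CUBIC))
f=capture('scene')['frame'][185:295,130:230,::-1];cv2.imwrite('pics/s8c.png',cv2.resize(f,None,fx=5,fy=5,interpolation=cv2.INTER_CUBIC))"
```

```text
t 12.93 pos [556.3 302.4 207.7] psi -1.248 tilt 0.001 grip 1.002 F [ 0.3 -0.5  1. ] j [0.31 0.57 1.17 0.   1.4  1.56]
turn [ 0.000e+00 -1.000e-03 -1.524e+00] shift cm [-19.05  53.06   0.73]
```

View pics/s8.png

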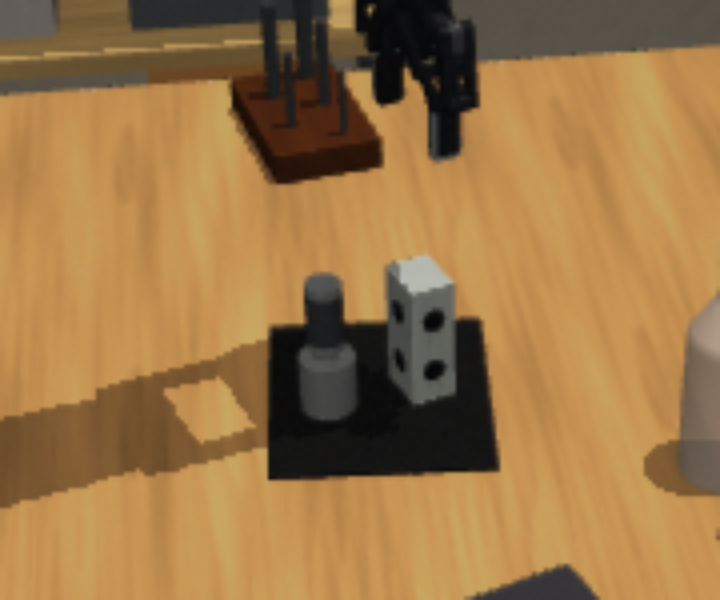

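View pics/s8b.png

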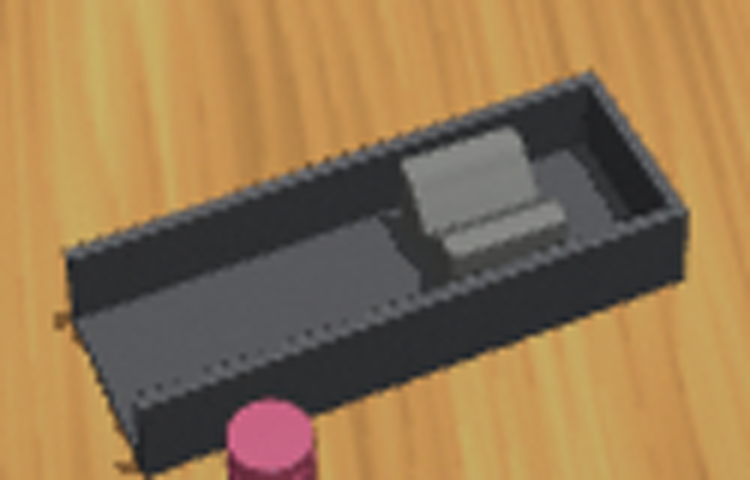

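View pics/s8c.png

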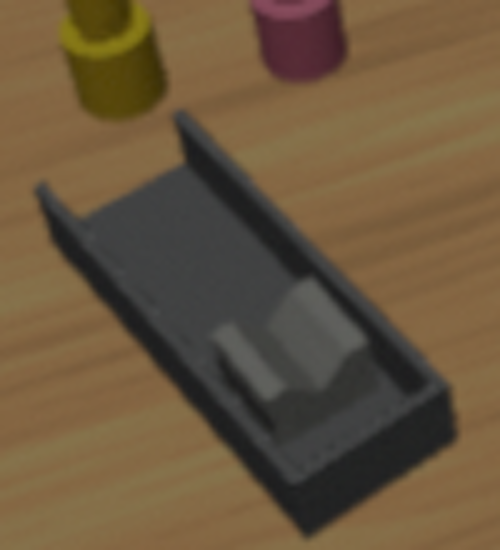

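The gauge (328,380) and riser block (425,335) stand upright on the mat. The V-block is alone in the stall. Measuring it and moving over it.

Run:
```python
from h import *
import pickle;a,b=pickle.load(open("c0.pkl","rb"))
fa=lambda U:(np.array(U)+.5)/5-.5+[130,185]
fb=lambda U:(np.array(U)+.5)/6-.5+[210,255]
for x,y in zip([(308,278),(370,345),(268,400),(211,335)],[(403,157),(517,127),(567,217),(450,254)]):
    print(ray(a,fa(x),40).round(1),ray(b,fb(y),40).round(1))
```

```text
[ 514.2 -243.7   40. ] [ 516.2 -238.8   40. ]
[ 561.1 -230.8   40. ] [ 561.  -230.2   40. ]
[ 571.  -278.4   40. ] [ 571.7 -276.2   40. ]
[ 527.5 -290.6   40. ] [ 526.6 -287.3   40. ]
```

Call:
move_arm(series=[[0,0,-0.12,-1.2,3.2,0,1],[0,0,-0.24,-2.5,7,0,1],[0,0,-0.36,-3.8,10.8,0,1],[0,0,-0.48,-5.1,14.5,0,1],[0,0,-0.6,-6.4,18,0,1]])

```text
time_s: 13.45
eef_pos: [555.1, 113.4, 212.7]
ee_rot: [0.001, 0.897, 0.442, 0.007]
force: [0.7, -0.9, 0.1]
grip_width: 1.0
```

```bash
python3 -c "
from h import *
go((543.7,-261.2,200),0.276)"
```

```text
t 13.45 pos [555.1 113.4 212.7] psi -0.655 tilt 0.014 grip 1.0 F [ 0.7 -0.9  0.1] j [-0.01  0.41  1.41  0.01  1.31  0.65]
turn [ 0.013 -0.008 -0.931] shift cm [-30.42  21.91   1.08]
```

Call:
move_arm(series=[[0,0,-0.12,-3.2,2.3,0,1],[0,0,-0.24,-6.4,4.6,0,1],[0,0,-0.36,-9.6,6.9,0,1],[0,0,-0.48,-12.8,9.2,0,1],[0.006,-0.005,-0.6,-16,11.5,0,1]])

```text
time_s: 13.87
eef_pos: [548.8, -76.4, 211.9]
ee_rot: [0.002, 0.736, 0.677, 0.004]
force: [0.1, 0.9, -0.7]
grip_width: 1.0
```

```bash
python3 -c "
from h import *
go((543.7,-260,200),0.27)"
```

```text
t 13.87 pos [548.8 -76.4 211.9] psi -0.084 tilt 0.009 grip 1.0 F [ 0.1  0.9 -0.7] j [-0.35  0.39  1.45  0.01  1.3  -0.27]
turn [ 0.009 -0.002 -0.354] shift cm [-18.34   1.03   1.13]
```

Call:
move_arm(series=[[0,0,-0.1,-4,0.2,0,1],[0,0,-0.2,-8,0.4,0,1],[0.005,0,-0.3,-12,0.7,0.5,1],[0.009,-0.002,-0.354,-15.8,0.9,0.9,1],[0.009,-0.002,-0.354,-18.3,1,1.1,1]])

```text
time_s: 14.28
eef_pos: [542.7, -262.9, 199.6]
ee_rot: [-0.0, 0.605, 0.796, -0.0]
force: [0.4, -0.1, -0.3]
grip_width: 1.002
```

Call:
move_arm(series=[[0,0,0,0,0,0,1],[0,0,0,0,0,0,1]])

```text
time_s: 14.45
eef_pos: [542.2, -264.0, 199.0]
ee_rot: [-0.001, 0.606, 0.795, -0.0]
force: [0.4, 0.1, 0.4]
grip_width: 1.002
```

```bash
python3 -c "
from h import *
go((543.7,-260,200),0.27)
w=capture('wrist')
import pickle;pickle.dump(w,open('w9.pkl','wb'))
print(proj(w,(543.7,-260,40)))
f=w['frame'][100:280,180:380,::-1]
cv2.imwrite('pics/w9.png',cv2.resize(f,None,fx=3,fy=3,interpolation=cv2.INTER_CUBIC))
"
```

```text
t 14.45 pos [ 542.2 -264.   199. ] psi 0.269 tilt 0.002 grip 1.002 F [0.4 0.1 0.4] j [-0.65  0.51  1.29 -0.    1.34 -0.92]
turn [-0.002 -0.001 -0.001] shift cm [ 0.35  0.25 -0.1 ]
[282.37946707 193.27360021]
```

View pics/w9.png

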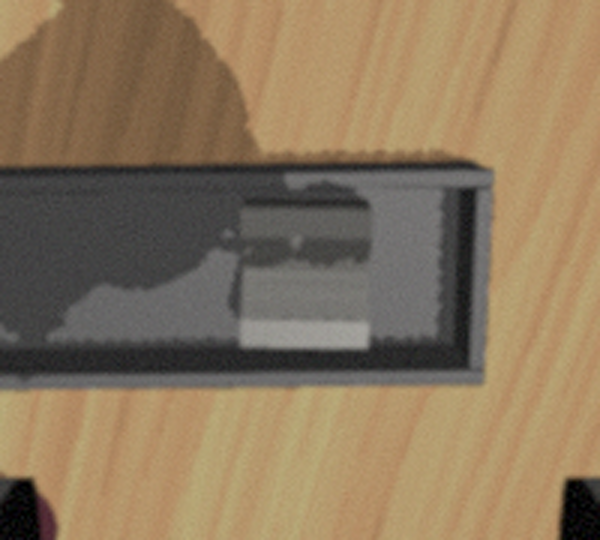

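Run:
```python
from h import *
import pickle;w=pickle.load(open('w9.pkl','rb'))
X=np.array([ray(w,(np.array(u)+.5)/3-.5+[180,100],40)[:2] for u in [(241,205),(370,205),(370,349),(240,349)]])
print(X.round(1).tolist(),X.mean(0).round(1),[ (np.linalg.norm(X[i]-X[j]).round(1),np.arctan2(*(X[i]-X[j])[::-1]).round(3)) for i,j in((1,0),(2,3),(0,3))])
S=np.array([ray(w,(np.array(u)+.5)/3-.5+[180,100],40)[:2] for u in [(492,170),(484,384)]]);print(S)
go((543.7,-260,80),0.27)
```

```text
[[514.1, -240.3], [557.1, -228.5], [572.1, -278.4], [526.7, -290.9]] [ 542.5 -259.5] [(np.float64(44.6), np.float64(0.269)), (np.float64(47.1), np.float64(0.269)), (np.float64(52.1), np.float64(1.814))]
[[ 593.93444413 -205.97055053]
 [ 616.20383839 -280.11358623]]
t 14.5 pos [ 542.6 -262.7  199.4] psi 0.27 tilt 0.001 grip 1.0 F [ 0.   0.2 -0.1] j [-0.64  0.51  1.29 -0.    1.34 -0.91]
turn [-0.001 -0.001  0.   ] shift cm [ 0.22  0.2  11.94]
```

Call:
move_arm(series=[[0,0,0,0.3,0.1,2,0.78],[0,0,0,0.3,0.1,5,0.78],[0,0,0,0.3,0.1,8,0.78],[0,0,0,0.3,0.1,11,0.78],[0,0,0,0.3,0.1,13.5,0.78]])

```text
time_s: 14.92
eef_pos: [542.6, -257.4, 63.0]
ee_rot: [-0.001, 0.605, 0.796, -0.0]
force: [0.4, -0.7, -0.3]
grip_width: 0.782
```

```bash
python3 -c "
from h import *
go((543,-259.6,8.5),0.27)
w=capture('wrist')
cv2.imwrite('pics/w10.png',w['frame'][:,:,::-1])
"
```

```text
t 14.92 pos [ 542.6 -257.4   63. ] psi 0.272 tilt 0.002 grip 0.782 F [ 0.4 -0.7 -0.3] j [-0.64  0.65  1.45 -0.    1.05 -0.91]
turn [-0.001 -0.001  0.002] shift cm [-0.23 -0.01  5.45]
```

View pics/w10.png

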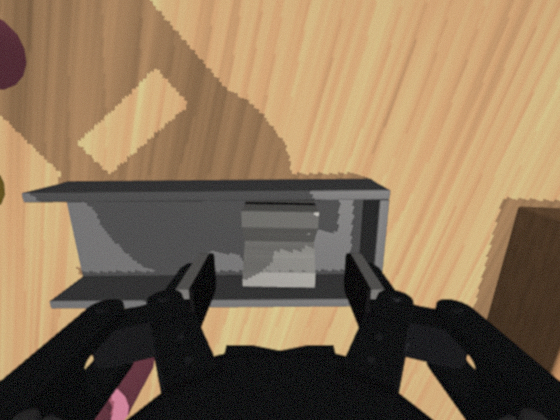

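The V-block at (280,250) is centred between the fingers at (213,260) and (345,260). Descending.

Call:
move_arm(series=[[0,0,0,-0.2,0,1.5,0.78],[0,0,0,-0.2,0,2.8,0.78],[0,0,0,-0.2,0,3.8,0.78],[0,0,0,-0.2,0,4.5,0.78],[0,0,0,-0.2,0,4.8,0.78]])

```text
time_s: 15.38
eef_pos: [541.0, -257.2, 10.2]
ee_rot: [-0.005, 0.604, 0.797, -0.0]
force: [-0.7, -0.2, -0.3]
grip_width: 0.78
```

Call:
move_arm(series=[[0,0,0,0,0,0.2,0.78],[0,0,0,0,0,0.4,0.78],[0,0,0,0,0,0.5,0.78],[0,0,0,0,0,0.5,0.78]])

```text
time_s: 15.72
eef_pos: [541.1, -257.2, 5.5]
ee_rot: [-0.005, 0.604, 0.797, -0.0]
force: [-0.2, 0.1, 0.2]
grip_width: 0.776
```

```bash
python3 -c "
from h import *
go((543,-259.6,8.5),0.27)
w=capture('wrist')
cv2.imwrite('pics/w11.png',w['frame'][:,:,::-1])
"
```

```text
t 15.72 pos [ 541.1 -257.2    5.5] psi 0.273 tilt 0.009 grip 0.776 F [-0.2  0.1  0.2] j [-0.64  0.73  1.47 -0.    0.95 -0.91]
turn [-0.006 -0.007  0.003] shift cm [-0.28  0.12 -0.3 ]
```

View pics/w11.png

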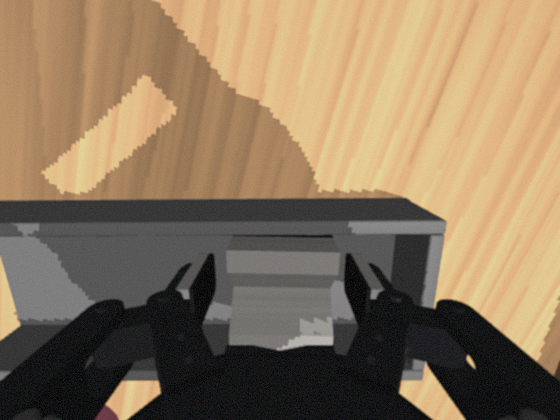

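Call:
move_arm(series=[[-0.006,-0.007,0,-0.25,0.1,-0.25,0.78],[-0.006,-0.007,0,-0.25,0.1,-0.25,0.78],[-0.006,-0.007,0,-0.25,0.1,-0.25,0.7],[-0.006,-0.007,0,-0.25,0.1,-0.25,0.55],[-0.006,-0.007,0,-0.25,0.1,-0.25,0.35]], grip_force=60)

```text
time_s: 16.18
eef_pos: [543.0, -259.6, 8.6]
ee_rot: [0.0, 0.605, 0.797, 0.0]
force: [-0.1, 1.3, 3.9]
grip_width: 0.521
```

Call:
move_arm(series=[[0,0,0,0,0,0,0.3],[0,0,0,0,0,0,0.3],[0,0,0,0,0,0,0.3],[0,0,0,0,0,0,0.3]], grip_force=90)

```text
time_s: 16.52
eef_pos: [543.1, -259.6, 8.7]
ee_rot: [0.001, 0.605, 0.797, 0.0]
force: [-0.6, 0.8, 4.6]
grip_width: 0.522
```

Call:
move_arm(series=[[0,0,0,0,0,-0.3,0.3],[0,0,0,0,0,-0.8,0.3],[0,0,0,0,0,-1.5,0.3]])

```text
time_s: 16.77
eef_pos: [542.3, -259.0, 22.9]
ee_rot: [-0.001, 0.605, 0.797, 0.0]
force: [-0.0, -0.2, -6.6]
grip_width: 0.522
```

```bash
python3 -c "
from h import *
go((543,-259.6,8.5),0.27)
w=capture('wrist')
cv2.imwrite('pics/w12.png',w['frame'][:,:,::-1])
"
```

```text
t 16.77 pos [ 542.3 -259.    22.9] psi 0.272 tilt 0.002 grip 0.522 F [-0.  -0.2 -6.6] j [-0.64  0.71  1.47  0.    0.97 -0.91]
turn [-0.001 -0.002  0.002] shift cm [-0.08  0.05  1.44]
```

View pics/w12.png

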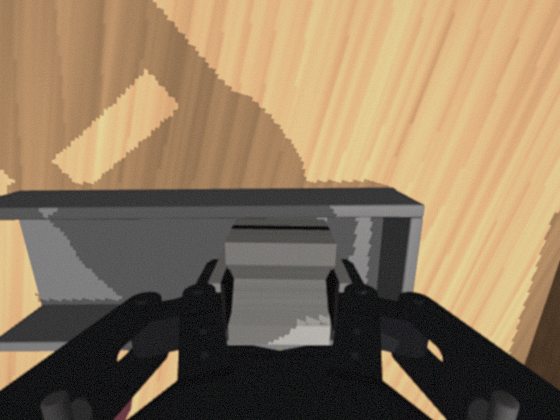

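The V-block is gripped and lifted level at (280,285). Taking it up and over to the plate.

Call:
move_arm(series=[[0,0,0,0,0,-2,0.3],[0,0,0,0,0,-4.5,0.3],[0,0,0,0,0,-7,0.3],[0,0,0,0,0,-9,0.3],[0,0,0,0,0,-10,0.3]])

```text
time_s: 17.23
eef_pos: [543.8, -260.0, 127.8]
ee_rot: [0.003, 0.605, 0.797, 0.0]
force: [0.2, -0.9, -5.3]
grip_width: 0.515
```

```bash
python3 -c "
from h import *
go((573,-19.6,110),0.347)"
```

```text
t 17.23 pos [ 543.8 -260.   127.8] psi 0.272 tilt 0.005 grip 0.515 F [ 0.2 -0.9 -5.3] j [-0.64  0.57  1.39  0.    1.17 -0.91]
turn [ 0.003  0.004 -0.075] shift cm [22.38  9.28  1.72]
```

Call:
move_arm(series=[[0,0,0,1.4,0.6,0,0.3],[0,0,-0.02,4.2,1.8,0,0.3],[0,0,-0.04,7.2,3,0,0.3],[0,0,-0.06,10.2,4.2,0,0.3],[0,0,-0.075,13.2,5.5,0,0.3]])

```text
time_s: 17.65
eef_pos: [560.5, -116.1, 126.4]
ee_rot: [0.002, 0.574, 0.819, -0.0]
force: [0.1, -0.1, -6.8]
grip_width: 0.517
```

```bash
python3 -c "
from h import *
go((573,-19.6,110),0.347)"
```

```text
t 17.65 pos [ 560.5 -116.1  126.4] psi 0.348 tilt 0.003 grip 0.517 F [ 0.1 -0.1 -6.8] j [-0.41  0.51  1.49 -0.    1.13 -0.76]
turn [0.002 0.003 0.001] shift cm [8.65 4.47 1.62]
```

Call:
move_arm(series=[[0.002,0.003,0,2.6,1.3,0.3,0.3],[0.002,0.003,0,5,2.6,0.8,0.3],[0.002,0.003,0,7.2,3.7,1.2,0.3],[0.002,0.003,0,8.4,4.4,1.6,0.3],[0.002,0.003,0,8.6,4.4,1.6,0.3]])

```text
time_s: 18.07
eef_pos: [571.9, -17.4, 108.6]
ee_rot: [-0.002, 0.573, 0.82, -0.0]
force: [-1.0, 0.0, -7.2]
grip_width: 0.518
```

Call:
move_arm(series=[[0,0,0,0,0,0,0.3],[0,0,0,0,0,0,0.3]])

```text
time_s: 18.23
eef_pos: [571.5, -17.6, 108.0]
ee_rot: [-0.002, 0.573, 0.82, -0.001]
force: [-1.1, -1.2, -6.1]
grip_width: 0.516
```

```bash
python3 -c "
from h import *
go((573,-19.6,24),0.347)
w=capture('wrist')
cv2.imwrite('pics/w13.png',w['frame'][:,:,::-1])
import pickle;pickle.dump(w,open('w13.pkl','wb'))
"
```

```text
t 18.23 pos [571.5 -17.6 108. ] psi 0.351 tilt 0.005 grip 0.516 F [-1.1 -1.2 -6.1] j [-0.24  0.54  1.51  0.    1.1  -0.59]
turn [-0.003 -0.003  0.004] shift cm [-0.27  0.1   8.4 ]
```

View pics/w13.png

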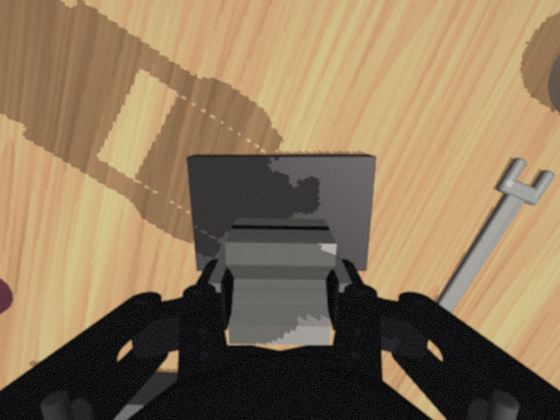

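Run:
```python
from h import *
import pickle;w=pickle.load(open('w13.pkl','rb'))
u=np.array([np.cos(.347),np.sin(.347)]);v=np.array([-u[1],u[0]])
for a in(-75,75):
    p=np.array([573,-19.6])+a*u+50*v;print(proj(w,(*p,20)).round(1),proj(w,(*p,0)).round(1))
    print([ray(w,q,20).round(1)[:2].tolist() for q in ((188,157),(375,156))],p)
```

```text
[186.2 157.7] [193.5 155.5]
[[486.6, 2.9], [624.3, 54.2]] [485.46630416   1.91399759]
[376.9 158.5] [369.4 156.2]
[[486.6, 2.9], [624.3, 54.2]] [626.52588079  52.92572017]
```

The plate's back corners at (188,157) and (375,156) match my estimate to within about 2 mm. Lowering.

Call:
move_arm(series=[[-0.003,-0.003,0,-0.2,0.1,2,0.3],[-0.003,-0.003,0,-0.25,0.1,4.5,0.3],[-0.003,-0.003,0,-0.25,0.1,6.5,0.3],[-0.003,-0.003,0,-0.25,0.1,7.6,0.3],[-0.003,-0.003,0,-0.25,0.1,8.1,0.3]])

```text
time_s: 18.7
eef_pos: [572.5, -20.7, 25.8]
ee_rot: [-0.001, 0.574, 0.819, -0.001]
force: [0.0, 0.3, -6.9]
grip_width: 0.515
```

```bash
python3 -c "
from h import *
go((573,-19.6,22.7),0.347)"
```

```text
t 18.7 pos [572.5 -20.7  25.8] psi 0.349 tilt 0.002 grip 0.515 F [ 0.   0.3 -6.9] j [-0.24  0.65  1.56 -0.    0.93 -0.59]
turn [-0.002 -0.001  0.002] shift cm [0.09 0.09 0.31]
```

Call:
move_arm(series=[[-0.002,-0.001,0,0.1,0.05,0.1,0.3],[-0.002,-0.001,0,0.1,0.05,0.2,0.3],[-0.002,-0.001,0,0.1,0.05,0.28,0.3],[-0.002,-0.001,0,0.1,0.05,0.3,0.3]])

```text
time_s: 19.03
eef_pos: [573.1, -19.7, 23.7]
ee_rot: [0.001, 0.574, 0.819, 0.0]
force: [-0.1, -0.9, -6.2]
grip_width: 0.517
```

```bash
python3 -c "
from h import *
go((573,-19.6,22.7),0.347)"
```

```text
t 19.03 pos [573.1 -19.7  23.7] psi 0.349 tilt 0.002 grip 0.517 F [-0.1 -0.9 -6.2] j [-0.24  0.65  1.56 -0.    0.92 -0.59]
turn [0.001 0.001 0.002] shift cm [ 0.02 -0.01  0.1 ]
```

Call:
move_arm(series=[[0,0,0,0,0,0.1,0.3],[0,0,0,0,0,0.18,0.3],[0,0,0,0,0,0.18,0.3]])

```text
time_s: 19.28
eef_pos: [573.6, -19.9, 22.7]
ee_rot: [0.002, 0.574, 0.819, 0.0]
force: [-1.2, 0.3, 0.2]
grip_width: 0.521
```

Call:
move_arm(series=[[0,0,0,0,0,0.05,0.3],[0,0,0,0,0,0.1,0.3]])

```text
time_s: 19.45
eef_pos: [573.7, -19.8, 22.7]
ee_rot: [0.002, 0.573, 0.819, 0.0]
force: [-6.2, 0.9, 11.2]
grip_width: 0.516
```

Call:
move_arm(series=[[0,0,0,0,0,0,0.55],[0,0,0,0,0,0,0.65],[0,0,0,0,0,0,0.8],[0,0,0,0,0,0,0.9],[0,0,0,0,0,-0.3,1]])

```text
time_s: 19.87
eef_pos: [573.5, -19.8, 25.4]
ee_rot: [0.001, 0.573, 0.819, 0.0]
force: [-1.0, 0.3, 0.0]
grip_width: 0.996
```

Call:
move_arm(series=[[0,0,0,0,0,-1.5,1],[0,0,0,0,0,-5,1],[0,0,0,0,0,-9,1],[0,0,0,0,0,-13,1],[0,0,0,0,0,-17,1]])

```text
time_s: 20.28
eef_pos: [572.7, -19.6, 197.6]
ee_rot: [0.001, 0.573, 0.819, 0.0]
force: [1.5, -0.2, -0.4]
grip_width: 1.003
```

```bash
python3 -c "
from h import *
go((557,302.5,205),-1.25)
w=capture('wrist')
import pickle;pickle.dump(w,open('w14.pkl','wb'))
cv2.imwrite('pics/w14.png',cv2.resize(w['frame'][90:290,150:400,::-1],None,fx=3,fy=3,interpolation=cv2.INTER_CUBIC))
"
```

```text
t 20.28 pos [572.7 -19.6 197.6] psi 0.349 tilt 0.003 grip 1.003 F [ 1.5 -0.2 -0.4] j [-0.24  0.44  1.4  -0.    1.29 -0.59]
turn [ 0.003 -0.     1.599] shift cm [30.8   9.54 -0.78]
```

View pics/w14.png

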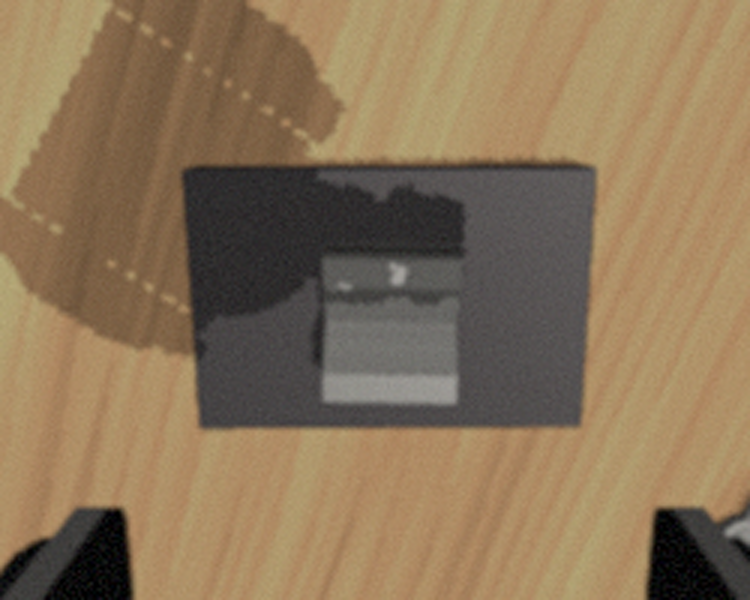

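Run:
```python
from h import *
import pickle;w=pickle.load(open('w14.pkl','rb'))
f=lambda u:(np.array(u)+.5)/3-.5+[150,90]
V=np.array([ray(w,f(u),54)[:2] for u in [(322,255),(464,255),(457,404),(322,404)]])
P=np.array([ray(w,f(u),20)[:2] for u in [(186,170),(594,170),(581,427),(200,428)]])
for X in(V,P):
    print(X.round(1).tolist(),X.mean(0).round(1));
    for i,j in((1,0),(2,3)): d=X[i]-X[j];print(np.linalg.norm(d).round(1),np.arctan2(d[1],d[0]).round(3))
```

```text
[[543.1, -3.3], [587.2, 12.7], [603.9, -36.5], [559.9, -52.5]] [573.5 -19.9]
46.9 0.349
46.8 0.348
[[486.8, 3.1], [624.7, 53.3], [659.6, -38.7], [519.6, -89.9]] [572.7 -18.1]
146.8 0.349
149.1 0.351
```

The V-block sits about 2 mm from the plate centre with its yaw matching to under 0.01 rad. Going for the riser block first, since it stands deeper in the stall.

Call:
move_arm(series=[[0,0,0.12,2,0.6,0,1],[0,0,0.24,4.5,1.4,0,1],[0,0,0.36,7,2.2,0,1],[0,0,0.48,9.5,3,0,1],[0,0,0.6,12,3.7,0,1]])

```text
time_s: 20.75
eef_pos: [569.2, 106.5, 205.6]
ee_rot: [0.007, 0.792, 0.611, 0.005]
force: [0.3, 0.8, 0.3]
grip_width: 1.001
```

```bash
python3 -c "
from h import *
go((557,302.5,205),-1.25)"
```

```text
t 20.75 pos [569.2 106.5 205.6] psi -0.257 tilt 0.017 grip 1.001 F [0.3 0.8 0.3] j [-0.02  0.44  1.38 -0.    1.3   0.24]
turn [ 0.015 -0.008  0.993] shift cm [18.65 -6.16 -0.05]
```

Call:
move_arm(series=[[0,0,0.12,2.5,-0.8,0,1],[0,0,0.24,5,-1.6,0,1],[0,0,0.36,7.5,-2.4,0,1],[0,0,0.48,9.5,-3.1,0,1],[0.008,-0.005,0.6,11.5,-3.8,0,1]])

```text
time_s: 21.17
eef_pos: [561.3, 228.8, 205.0]
ee_rot: [0.003, 0.938, 0.347, 0.003]
force: [-0.0, 0.1, -0.3]
grip_width: 0.998
```

```bash
python3 -c "
from h import *
go((557,302.5,205),-1.25)"
```

```text
t 21.17 pos [561.3 228.8 205. ] psi -0.862 tilt 0.008 grip 0.998 F [-0.   0.1 -0.3] j [ 0.2   0.51  1.28 -0.01  1.35  1.06]
turn [ 0.007 -0.004  0.388] shift cm [ 4.47 -5.88 -0.04]
```

Call:
move_arm(series=[[0,0,0.12,1.5,-2,0,1],[0.003,0,0.24,3,-4,0,1],[0.007,-0.004,0.36,4.2,-5.4,0,1],[0.007,-0.004,0.388,4.45,-5.9,0,1],[0.007,-0.004,0.388,4.45,-5.9,0,1]])

```text
time_s: 21.58
eef_pos: [556.2, 304.0, 204.3]
ee_rot: [-0.0, 0.987, 0.16, 0.0]
force: [0.3, 0.6, 0.6]
grip_width: 1.005
```

Call:
move_arm(series=[[0,0,0,0,0,0,1],[0,0,0,0,0,0,1]])

```text
time_s: 21.75
eef_pos: [556.3, 303.5, 204.2]
ee_rot: [-0.0, 0.987, 0.161, 0.0]
force: [-0.3, -0.5, -0.3]
grip_width: 1.001
```

```bash
python3 -c "
from h import *
go((557,302.5,61),-1.25)
w=capture('wrist');print(proj(w,(557,302.5,104)),proj(w,(484,287,112)))
cv2.imwrite('pics/w15.png',w['frame'][:,:,::-1])"
```

```text
t 21.75 pos [556.3 303.5 204.2] psi -1.248 tilt 0.0 grip 1.001 F [-0.3 -0.5 -0.3] j [0.31 0.58 1.18 0.   1.39 1.56]
turn [-0.    -0.     0.002] shift cm [ 0.04  0.12 14.32]
[280.94882006 210.81135308] [271.64564566 291.14553787]
```

View pics/w15.png

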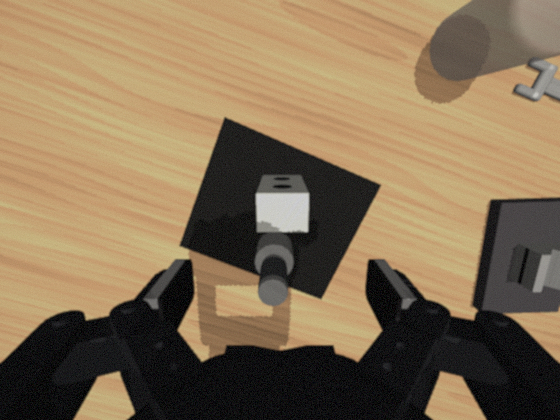

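The block's top at (282,211) is square and centred. Descending and gripping.

Call:
move_arm(series=[[0,0,0,0.04,0.1,3.5,1],[0,0,0,0.04,0.1,7,1],[0,0,0,0.04,0.1,10.5,1],[0,0,0,0.04,0.1,13,1],[0,0,0,0.04,0.1,14,1]])

```text
time_s: 22.22
eef_pos: [555.5, 301.2, 60.5]
ee_rot: [0.0, 0.987, 0.16, -0.003]
force: [0.0, 0.4, 0.3]
grip_width: 0.997
```

Call:
move_arm(series=[[0,0,0,0,0,0,0.9],[0,0,0,0,0,0,0.7],[0,0,0,0,0,0,0.55],[0,0,0,0,0,0,0.4],[0,0,0,0,0,0,0.3]], grip_force=70)

```text
time_s: 22.63
eef_pos: [556.7, 301.5, 62.7]
ee_rot: [0.0, 0.987, 0.16, -0.001]
force: [-0.3, -1.9, 7.2]
grip_width: 0.53
```

Call:
move_arm(series=[[0,0,0,0,0,0,0.3],[0,0,0,0,0,0,0.3],[0,0,0,0,0,0,0.3]], grip_force=80)

```text
time_s: 22.88
eef_pos: [556.6, 301.5, 62.7]
ee_rot: [0.0, 0.987, 0.16, -0.001]
force: [0.4, -0.5, -1.4]
grip_width: 0.528
```

```bash
python3 -c "
from h import *
go((557,302.5,60.5),-1.25)"
```

```text
t 22.88 pos [556.6 301.5  62.7] psi -1.249 tilt 0.002 grip 0.528 F [ 0.4 -0.5 -1.4] j [ 0.31  0.71  1.33 -0.    1.1   1.56]
turn [0.    0.002 0.001] shift cm [ 0.07 -0.09  0.22]
```

Call:
move_arm(series=[[0,0,0,0,0,-1,0.3],[0,0,0,0,0,-3.5,0.3],[0,0,0,0,0,-7,0.3],[0,0,0,0,0,-10.5,0.3],[0,0,0,0,0,-14,0.3]])

```text
time_s: 23.3
eef_pos: [556.3, 301.5, 204.5]
ee_rot: [0.0, 0.987, 0.16, -0.001]
force: [1.4, 0.7, -4.5]
grip_width: 0.528
```

```bash
python3 -c "
from h import *
go((487,-275,203),-1.254)"
```

```text
t 23.3 pos [556.3 301.5 204.5] psi -1.249 tilt 0.003 grip 0.528 F [ 1.4  0.7 -4.5] j [ 0.31  0.58  1.18 -0.    1.39  1.56]
turn [0.    0.003 0.005] shift cm [-24.82  52.49   0.24]
```

Call:
move_arm(series=[[0,0,0,-0.6,1.3,0,0.3],[0,0,0,-1.8,3.9,0,0.3],[0,0,0,-3.4,7.1,0,0.3],[0,0,0,-4.9,10.3,0,0.3],[0,0,0,-6.4,13.5,0,0.3]])

```text
time_s: 23.72
eef_pos: [537.4, 151.9, 204.9]
ee_rot: [0.0, 0.987, 0.161, -0.002]
force: [1.6, -0.9, -5.5]
grip_width: 0.528
```

Call:
move_arm(series=[[0,0,0,-1.5,3.2,0,0.3],[0,0,0,-3,6.4,0,0.3],[0,0,0,-4.5,9.6,0,0.3],[0,0,0,-6,12.8,0,0.3],[0,0,0,-7.5,16,0,0.3]])

```text
time_s: 24.13
eef_pos: [516.2, -25.1, 205.6]
ee_rot: [0.0, 0.987, 0.161, -0.002]
force: [1.1, -0.2, -5.9]
grip_width: 0.529
```

Call:
move_arm(series=[[0,0,0,-1.5,3.2,0,0.3],[0,0,0,-3,6.4,0,0.3],[0,0,0,-4.5,9.6,0,0.3],[0,0,0,-6,12.6,0,0.3],[0,0,0,-7,14.8,0,0.3]])

```text
time_s: 24.55
eef_pos: [495.9, -190.1, 206.2]
ee_rot: [0.0, 0.987, 0.16, -0.002]
force: [0.4, 0.3, -6.0]
grip_width: 0.528
```

```bash
python3 -c "
from h import *
go((487,-275,203),-1.254)"
```

```text
t 24.55 pos [ 495.9 -190.1  206.2] psi -1.249 tilt 0.004 grip 0.528 F [ 0.4  0.3 -6. ] j [-0.59  0.35  1.52 -0.    1.28  0.67]
turn [0.    0.004 0.005] shift cm [-3.52  7.77  0.33]
```

Call:
move_arm(series=[[0,0,0,-1.2,2.6,0,0.3],[0,0.002,0.003,-2.3,5.2,0,0.3],[0,0.004,0.005,-3.1,6.9,0.2,0.3],[0,0.004,0.005,-3.5,7.7,0.3,0.3],[0,0.004,0.005,-3.5,7.75,0.3,0.3]])

```text
time_s: 24.97
eef_pos: [486.5, -275.9, 203.0]
ee_rot: [-0.0, 0.988, 0.157, -0.001]
force: [0.7, 0.6, -5.6]
grip_width: 0.53
```

Call:
move_arm(series=[[0,0,0,0,0,0,0.3],[0,0,0,0,0,0,0.3]])

```text
time_s: 25.13
eef_pos: [486.6, -274.8, 203.1]
ee_rot: [-0.001, 0.988, 0.157, -0.001]
force: [0.1, -0.1, -5.4]
grip_width: 0.527
```

```bash
python3 -c "
from h import *
go((487,-275,66),-1.254)"
```

```text
t 25.13 pos [ 486.6 -274.8  203.1] psi -1.255 tilt 0.002 grip 0.527 F [ 0.1 -0.1 -5.4] j [-0.72  0.41  1.44 -0.    1.3   0.53]
turn [-0.001  0.001 -0.001] shift cm [ 0.04  0.05 13.71]
```

Call:
move_arm(series=[[0,0,0,0.04,0.05,2,0.3],[0,0,0,0.04,0.05,4.5,0.3],[0,0,0,0.04,0.05,7,0.3],[0,0,0,0.04,0.05,9,0.3],[0,0,0,0.04,0.05,10,0.3]])

```text
time_s: 25.55
eef_pos: [486.5, -273.2, 100.9]
ee_rot: [-0.002, 0.987, 0.158, -0.002]
force: [-0.3, 0.1, -5.9]
grip_width: 0.53
```

```bash
python3 -c "
from h import *
go((487,-275,66),-1.254)"
```

```text
t 25.55 pos [ 486.5 -273.2  100.9] psi -1.254 tilt 0.005 grip 0.53 F [-0.3  0.1 -5.9] j [-0.72  0.52  1.56 -0.    1.07  0.53]
turn [-0.005  0.003  0.   ] shift cm [0.   0.21 3.49]
```

Call:
move_arm(series=[[-0.005,0.003,0,0,0.2,1,0.3],[-0.005,0.003,0,0,0.2,2,0.3],[-0.005,0.003,0,0,0.2,2.8,0.3],[-0.005,0.003,0,0,0.2,3.2,0.3],[-0.005,0.003,0,0,0.2,3.45,0.3]])

```text
time_s: 25.97
eef_pos: [487.1, -274.8, 66.3]
ee_rot: [0.0, 0.987, 0.158, 0.0]
force: [-0.3, 0.2, -5.9]
grip_width: 0.528
```

Call:
move_arm(series=[[0,0,0,0,0,0.05,0.3],[0,0,0,0,0,0.1,0.3],[0,0,0,0,0,0.1,0.3]])

```text
time_s: 26.22
eef_pos: [487.3, -275.0, 65.8]
ee_rot: [0.0, 0.987, 0.158, 0.0]
force: [0.5, -0.1, -6.1]
grip_width: 0.528
```

```bash
python3 -c "
from h import *
go((487,-275,64.7),-1.254)
w=capture('side')
f=w['frame'][215:335,190:340,::-1];cv2.imwrite('pics/s16.png',cv2.resize(f,None,fx=5,fy=5,interpolation=cv2.INTER_CUBIC))"
```

```text
t 26.22 pos [ 487.3 -275.    65.8] psi -1.254 tilt 0.001 grip 0.528 F [ 0.5 -0.1 -6.1] j [-0.72  0.57  1.58 -0.    0.99  0.53]
turn [ 0.001 -0.001  0.   ] shift cm [-0.03 -0.01  0.11]
```

View pics/s16.png

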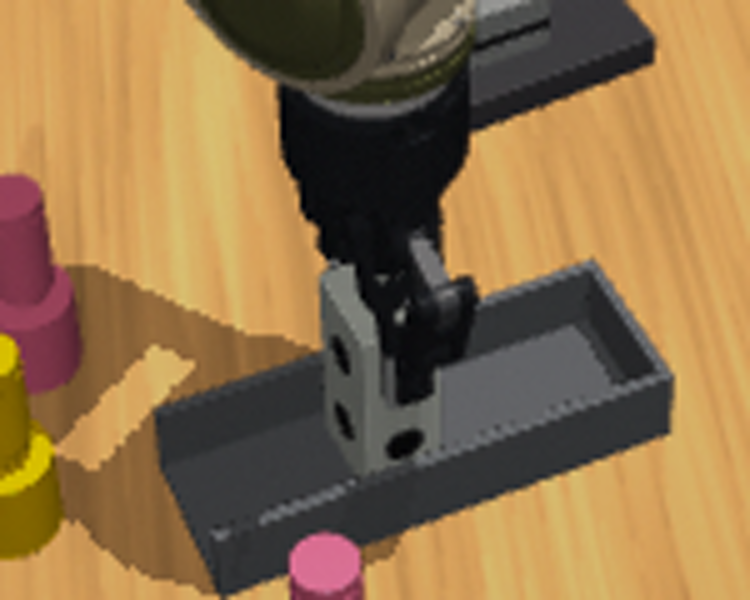

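The block is in the stall at (385,390) in the crop, just above the floor. Lowering it to contact.

Call:
move_arm(series=[[0,0,0,0,0,0.1,0.3],[0,0,0,0,0,0.17,0.3],[0,0,0,0,0,0.17,0.3]])

```text
time_s: 26.52
eef_pos: [487.6, -275.2, 64.7]
ee_rot: [0.001, 0.987, 0.158, 0.001]
force: [-0.5, 0.5, 1.0]
grip_width: 0.531
```

Call:
move_arm(series=[[0,0,0,0,0,0.05,0.3],[0,0,0,0,0,0.1,0.3]])

```text
time_s: 26.68
eef_pos: [487.7, -275.2, 64.7]
ee_rot: [0.001, 0.987, 0.158, 0.001]
force: [-3.3, 2.9, 11.6]
grip_width: 0.528
```

Call:
move_arm(series=[[0,0,0,0,0,-0.03,0.56],[0,0,0,0,0,-0.03,0.7],[0,0,0,0,0,-0.03,0.85],[0,0,0,0,0,-0.03,1],[0,0,0,0,0,-0.03,1]])

```text
time_s: 27.1
eef_pos: [487.8, -275.3, 64.9]
ee_rot: [0.001, 0.987, 0.158, 0.001]
force: [-0.4, 0.5, -0.1]
grip_width: 1.002
```

Call:
move_arm(series=[[0,0,0,0,0,-0.5,1],[0,0,0,0,0,-3,1],[0,0,0,0,0,-6.5,1],[0,0,0,0,0,-10.5,1],[0,0,0,0,0,-14,1]])

```text
time_s: 27.52
eef_pos: [487.4, -274.9, 207.6]
ee_rot: [0.001, 0.987, 0.158, 0.001]
force: [1.5, 0.0, 0.4]
grip_width: 0.997
```

```bash
python3 -c "
from h import *
go((484,287,203),-1.294)
w=capture('side')
f=w['frame'][255:335,210:335,::-1];cv2.imwrite('pics/s17.png',cv2.resize(f,None,fx=6,fy=6,interpolation=cv2.INTER_CUBIC))
f=capture('scene')['frame'][185:295,130:230,::-1];cv2.imwrite('pics/s17c.png',cv2.resize(f,None,fx=5,fy=5,interpolation=cv2.INTER_CUBIC))"
```

```text
t 27.52 pos [ 487.4 -274.9  207.6] psi -1.254 tilt 0.004 grip 0.997 F [1.5 0.  0.4] j [-0.72  0.41  1.43  0.    1.3   0.53]
turn [ 0.003 -0.002  0.04 ] shift cm [ 17.2  -53.5    0.32]
```

View pics/s17.png

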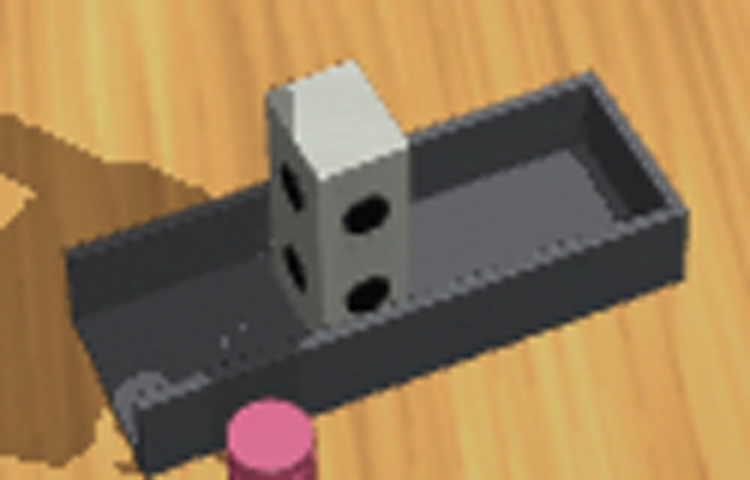

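View pics/s17c.png

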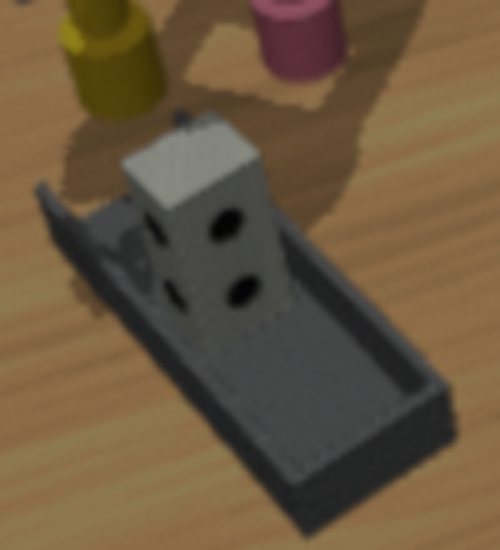

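The block is back with its top at (335,120), about 1 mm from its starting image. Now the gauge.

Call:
move_arm(series=[[0,0,0,0.6,-2,0,1],[0,0,0.01,1.8,-5.6,0,1],[0,0,0.02,3,-9.4,0,1],[0,0,0.03,4.2,-13.2,0,1],[0,0,0.04,5.5,-17,0,1]])

```text
time_s: 28.03
eef_pos: [487.8, -96.0, 209.4]
ee_rot: [0.005, 0.99, 0.138, 0.004]
force: [0.7, 0.0, 0.6]
grip_width: 1.001
```

Call:
move_arm(series=[[0,0,0,1.1,-3.8,0,1],[0,0,0,2.2,-7.6,0,1],[0,0,0,3.4,-11.4,0,1],[0,0,0,4.5,-15.2,0,1],[0,0,0,5.6,-19,0,1]])

```text
time_s: 28.45
eef_pos: [489.3, 104.0, 207.4]
ee_rot: [0.005, 0.99, 0.138, 0.004]
force: [0.4, -1.3, -0.4]
grip_width: 0.999
```

```bash
python3 -c "
from h import *
go((484,287,203),-1.294)"
```

```text
t 28.45 pos [489.3 104.  207.4] psi -1.295 tilt 0.013 grip 0.999 F [ 0.4 -1.3 -0.4] j [-0.02  0.27  1.61 -0.01  1.24  1.28]
turn [ 0.011 -0.007 -0.001] shift cm [  4.47 -17.76   0.27]
```

Call:
move_arm(series=[[0,0,0,0.9,-3.8,0,1],[0,0,0,1.9,-7.6,0,1],[0,0,0,2.9,-11.4,0,1],[0.01,-0.007,0,3.9,-15,0.2,1],[0.01,-0.007,0,4.4,-17.7,0.2,1]])

```text
time_s: 28.87
eef_pos: [482.8, 288.9, 203.0]
ee_rot: [0.0, 0.99, 0.138, -0.0]
force: [0.0, -0.1, 0.7]
grip_width: 1.002
```

Call:
move_arm(series=[[0,0,0,0,0,0,1],[0,0,0,0,0,0,1]])

```text
time_s: 29.03
eef_pos: [482.2, 290.0, 202.2]
ee_rot: [0.001, 0.99, 0.139, -0.001]
force: [-0.4, -1.0, 0.4]
grip_width: 1.001
```

```bash
python3 -c "
from h import *
go((484,287,69),-1.294)
w=capture('wrist');print(proj(w,(484,287,112)))
cv2.imwrite('pics/w18.png',w['frame'][:,:,::-1])"
```

```text
t 29.03 pos [482.2 290.  202.2] psi -1.291 tilt 0.002 grip 1.001 F [-0.4 -1.   0.4] j [ 0.33  0.42  1.42 -0.    1.3   1.62]
turn [0.001 0.002 0.003] shift cm [ 0.12  0.33 13.32]
[283.46501485 213.23421739]
```

View pics/w18.png

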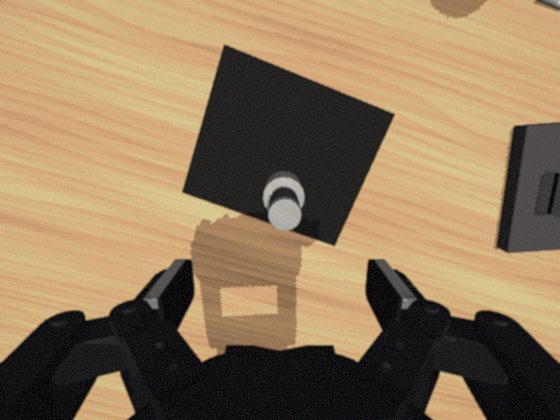

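The gauge's top at (285,213) is where I left it. Descending onto the handle.

Call:
move_arm(series=[[0,0,0,0.1,0.35,3.5,1],[0,0,0,0.1,0.35,7,1],[0,0,0,0.1,0.35,10,1],[0,0,0,0.1,0.35,12.2,1],[0,0,0,0.1,0.35,13,1]])

```text
time_s: 29.5
eef_pos: [483.1, 283.6, 69.4]
ee_rot: [0.001, 0.99, 0.138, -0.003]
force: [-0.5, 0.7, 0.1]
grip_width: 1.001
```

Call:
move_arm(series=[[0,0,0,0,0,0,0.85],[0,0,0,0,0,0,0.6],[0,0,0,0,0,0,0.4],[0,0,0,0,0,0,0.2],[0,0,0,0,0,0,0]], grip_force=60)

```text
time_s: 29.92
eef_pos: [483.7, 283.9, 70.7]
ee_rot: [0.001, 0.99, 0.138, -0.002]
force: [-1.0, 4.4, 6.6]
grip_width: 0.303
```

Call:
move_arm(series=[[0,0,0,0,0,0,0],[0,0,0,0,0,0,0],[0,0,0,0,0,0,0],[0,0,0,0,0,0,0]], grip_force=80)

```text
time_s: 30.25
eef_pos: [483.7, 283.9, 70.8]
ee_rot: [0.001, 0.99, 0.138, -0.002]
force: [-0.6, 0.3, -0.5]
grip_width: 0.298
```

```bash
python3 -c "
from h import *
go((484,287,69),-1.294)"
```

```text
t 30.25 pos [483.7 283.9  70.8] psi -1.295 tilt 0.005 grip 0.298 F [-0.6  0.3 -0.5] j [ 0.32  0.57  1.57 -0.    1.01  1.62]
turn [ 0.001  0.005 -0.001] shift cm [ 0.12 -0.29  0.18]
```

Call:
move_arm(series=[[0,0,0,0,0,-1,0],[0,0.002,0,0,0,-3.5,0],[0.001,0.005,0,0,0,-6.5,0],[0.001,0.005,0,0,0,-9.5,0],[0.001,0.005,0,0,0,-13,0]])

```text
time_s: 30.67
eef_pos: [483.4, 283.8, 201.6]
ee_rot: [0.0, 0.99, 0.138, -0.001]
force: [0.7, 0.9, -5.3]
grip_width: 0.302
```

```bash
python3 -c "
from h import *
go((429.3,-295.2,203),-1.295)"
```

```text
t 30.67 pos [483.4 283.8 201.6] psi -1.295 tilt 0.002 grip 0.302 F [ 0.7  0.9 -5.3] j [ 0.32  0.42  1.43 -0.    1.3   1.62]
turn [0.    0.002 0.   ] shift cm [-21.    54.23  -0.08]
```

Call:
move_arm(series=[[0,0,0,-0.5,1.4,0,0],[0,0,0,-1.6,4.2,0,0],[0,0,0,-2.9,7.5,0,0],[0,0,0,-4.2,10.8,0,0],[0,0,0,-5.5,14.1,0,0]])

```text
time_s: 31.08
eef_pos: [468.0, 131.8, 202.0]
ee_rot: [0.0, 0.99, 0.138, -0.001]
force: [1.3, -0.1, -5.3]
grip_width: 0.294
```

Call:
move_arm(series=[[0,0,0,-1.3,3.3,0,0],[0,0,0,-2.6,6.6,0,0],[0,0,0,-3.9,9.9,0,0],[0,0,0,-5.1,13.2,0,0],[0,0,0,-6.4,16.5,0,0]])

```text
time_s: 31.5
eef_pos: [450.9, -45.9, 202.7]
ee_rot: [0.0, 0.99, 0.138, -0.001]
force: [2.0, -0.7, -5.1]
grip_width: 0.298
```

Call:
move_arm(series=[[0,0,0,-1.3,3.3,0,0],[0,0,0,-2.6,6.6,0,0],[0,0,0,-3.9,9.9,0,0],[0,0,0,-5.1,13.2,0,0],[0,0,0,-6,15.5,0,0]])

```text
time_s: 31.92
eef_pos: [434.8, -214.1, 203.3]
ee_rot: [0.001, 0.991, 0.137, -0.002]
force: [0.4, 0.4, -4.8]
grip_width: 0.296
```

```bash
python3 -c "
from h import *
go((429.3,-295.2,203),-1.295)"
```

```text
t 31.92 pos [ 434.8 -214.1  203.3] psi -1.295 tilt 0.003 grip 0.296 F [ 0.4  0.4 -4.8] j [-0.7   0.25  1.66 -0.    1.24  0.6 ]
turn [ 0.001  0.003 -0.   ] shift cm [-2.73  7.65  0.04]
```

Call:
move_arm(series=[[0,0,0,-1,2.7,0,0],[0,0.002,0,-1.9,5.2,0,0],[0.001,0.003,0,-2.5,7,0,0],[0.001,0.003,0,-2.7,7.6,0,0],[0.001,0.003,0,-2.7,7.65,0,0]])

```text
time_s: 32.33
eef_pos: [429.2, -296.0, 203.4]
ee_rot: [-0.0, 0.991, 0.136, -0.0]
force: [0.8, 0.4, -5.4]
grip_width: 0.295
```

Call:
move_arm(series=[[0,0,0,0,0,0,0],[0,0,0,0,0,0,0]])

```text
time_s: 32.5
eef_pos: [429.2, -295.0, 203.4]
ee_rot: [-0.001, 0.991, 0.137, -0.0]
force: [-0.2, -0.6, -4.8]
grip_width: 0.293
```

```bash
python3 -c "
from h import *
go((429.3,-295.2,74),-1.295)"
```

```text
t 32.5 pos [ 429.2 -295.   203.4] psi -1.296 tilt 0.001 grip 0.293 F [-0.2 -0.6 -4.8] j [-0.83  0.33  1.55 -0.    1.26  0.47]
turn [-0.001  0.001 -0.001] shift cm [ 0.02  0.04 12.94]
```

Call:
move_arm(series=[[0,0,0,0,0.1,2,0],[0,0,0,0,0.1,4.5,0],[0,0,0,0,0.15,7,0],[0,0,0,0,0.15,8.8,0],[0,0,0,0,0.15,9.5,0]])

```text
time_s: 32.92
eef_pos: [428.8, -294.4, 106.1]
ee_rot: [-0.002, 0.991, 0.137, -0.002]
force: [-1.1, 0.1, -5.2]
grip_width: 0.294
```

```bash
python3 -c "
from h import *
go((429.3,-295.2,74),-1.295)"
```

```text
t 32.92 pos [ 428.8 -294.4  106.1] psi -1.295 tilt 0.006 grip 0.294 F [-1.1  0.1 -5.2] j [-0.83  0.44  1.67 -0.    1.04  0.47]
turn [-0.005  0.003 -0.   ] shift cm [0.03 0.11 3.21]
```

Call:
move_arm(series=[[-0.005,0.003,0,0.03,0.1,1,0],[-0.005,0.003,0,0.03,0.1,2,0],[-0.005,0.003,0,0.03,0.1,2.7,0],[-0.005,0.003,0,0.03,0.1,3.1,0],[-0.005,0.003,0,0.03,0.1,3.2,0]])

```text
time_s: 33.33
eef_pos: [429.3, -294.9, 73.9]
ee_rot: [-0.0, 0.99, 0.138, 0.0]
force: [-0.3, 0.5, -5.4]
grip_width: 0.296
```

Call:
move_arm(series=[[0,0,0,0,0,0.07,0],[0,0,0,0,0,0.13,0],[0,0,0,0,0,0.13,0]])

```text
time_s: 33.58
eef_pos: [429.4, -295.1, 73.0]
ee_rot: [0.0, 0.99, 0.138, 0.0]
force: [-0.6, 0.2, -5.8]
grip_width: 0.299
```

```bash
python3 -c "
from h import *
go((429.3,-295.2,72.8),-1.295)"
```

```text
t 33.58 pos [ 429.4 -295.1   73. ] psi -1.295 tilt 0.0 grip 0.299 F [-0.6  0.2 -5.8] j [-0.83  0.49  1.7   0.    0.96  0.47]
turn [ 0. -0.  0.] shift cm [-0.01  0.    0.02]
```

Call:
move_arm(series=[[0,0,0,0,0,0.05,0],[0,0,0,0,0,0.1,0],[0,0,0,0,0,0.12,0]])

```text
time_s: 33.83
eef_pos: [429.7, -295.2, 72.7]
ee_rot: [0.0, 0.99, 0.138, 0.001]
force: [-1.7, 3.7, 6.3]
grip_width: 0.302
```

The gauge is touching the stall floor. Releasing and retreating.

Call:
move_arm(series=[[0,0,0,0,0,-0.03,0.33],[0,0,0,0,0,-0.03,0.45],[0,0,0,0,0,-0.03,0.65],[0,0,0,0,0,-0.03,0.85],[0,0,0,0,0,-0.03,1]])

```text
time_s: 34.25
eef_pos: [429.8, -295.4, 73.1]
ee_rot: [0.001, 0.991, 0.138, 0.001]
force: [-0.4, 0.4, 0.4]
grip_width: 0.855
```

Call:
move_arm(series=[[0,0,0,0,0,-0.5,1],[0,0,0,0,0,-3,1],[0,0,0,0,0,-6.5,1],[0,0,0,0,0,-10.5,1],[0,0,0,0,0,-14,1]])

```text
time_s: 34.67
eef_pos: [429.5, -295.2, 215.8]
ee_rot: [0.001, 0.99, 0.138, 0.001]
force: [0.2, 0.2, -0.6]
grip_width: 0.999
```

Call:
move_arm(series=[[0,0,0,0,-2,-2,1],[0,0,0,0,-5,-3,1],[0,0,0,0,-9,-3,1],[0,0,0,0,-12,-3,1],[0,0,0,0,-13,-3,1]])

```text
time_s: 35.08
eef_pos: [393.0, -167.1, 246.2]
ee_rot: [0.001, 0.99, 0.138, 0.001]
force: [0.2, -0.0, 0.6]
grip_width: 1.001
```

Run:
```python
from h import *
a=capture('scene');b=capture('side')
import pickle;pickle.dump((a,b),open('c1.pkl','wb'))
A=cv2.resize(a["frame"][185:295,130:230,::-1],None,fx=5,fy=5,interpolation=cv2.INTER_CUBIC)
B=cv2.resize(b["frame"][255:335,210:335,::-1],None,fx=6,fy=6,interpolation=cv2.INTER_CUBIC)
cv2.imwrite("pics/fa.png",A);cv2.imwrite("pics/fb.png",B);cv2.imwrite("pics/fs.png",a["frame"][:,:,::-1])
```

```text
(no output)
```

View pics/fa.png

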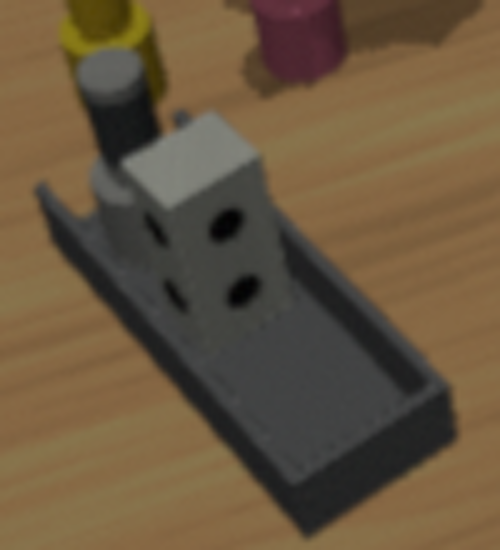

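View pics/fb.png

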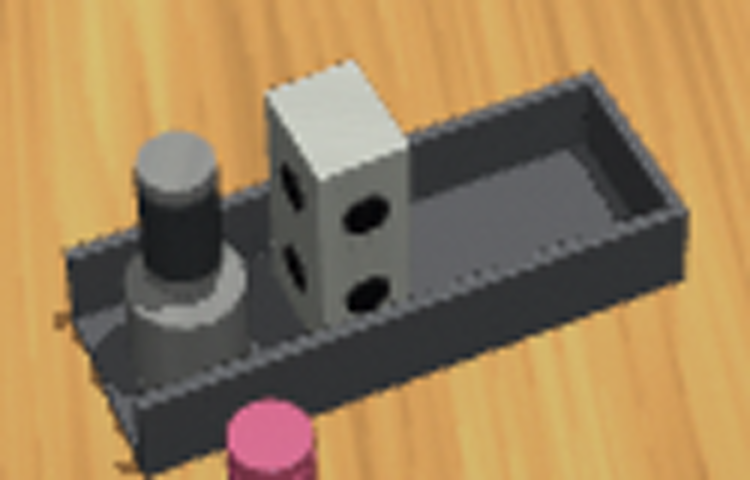

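View pics/fs.png

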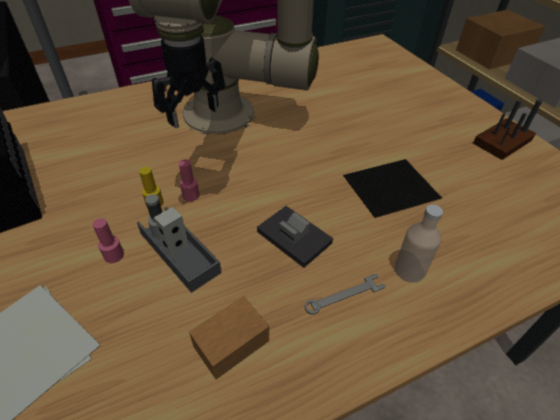

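Both pieces stand upright in the stall, within about 2 mm of their first images: gauge top at (177,162) now against (176,165), block top unchanged. The V-block is on the plate at (295,225), and the bystanders have not moved.

Call:
move_arm(series=[[0,0,0,0,0,0,1],[0,0,0,0,0,0,1],[0,0,0,0,0,0,1]])

```text
time_s: 35.43
eef_pos: [394.2, -170.0, 246.1]
ee_rot: [0.002, 0.99, 0.138, 0.001]
force: [0.9, 0.8, -0.0]
grip_width: 0.998
```

```bash
python3 -c "
from rig import job
print(job.finish_job())"
```

```text
the job is handed in; nothing more can be done
None
```

The job is done and handed in at about 35 s of the 128 s allowed; no verdict is reported. I stood the gauge and then the riser block upright on the mat and set the V-block on the middle of the granite plate. Then I put the riser block and the gauge back in the stall.

My last checks, all from camera images good to about 2 mm:
- **V-block:** about 2 mm from the plate centre, groove up, and within 0.01 rad of the plate's long side. I measured this just after placing it; the final picture still shows it there.
- **Gauge and riser block:** both upright in the stall, the gauge within about 2 mm and the riser block within about 1 mm of their starting images. The riser block is turned as it was.
- **Bottle, carton and spanner:** they look unmoved in the final picture, though I did not measure them.
- **Robot:** the gripper is open and clear of everything, with the force reading near zero.

No check failed or disagreed.

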